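# Fetch the box from behind the vessels in a woodware shop

### The job

A customer has chosen the small square wooden box at the back of the display board: move the three vessels standing around it (wooden tumbler, dark wooden canister, blue cup) to the long grey tray and stand them there upright, then set the box flat inside the small blue tray. Only when the box is there, put the three vessels back upright, each in the middle of the coaster it came from. Leave the green glass vase on the board standing where it is.

Things in the scene. Friction and masses are not known exactly. Their poses are not given: they have to be found in the camera images.
- tumbler_mid (a point): Light wooden tumbler, open at the top, straight round sides, 58 mm diameter, 84 mm high, wall 4 mm, about 0.13 kg. It stands upright on one of the three coasters at the start, its underside 18 mm above the table. Point: on its axis half-way up (42 mm above its underside); z is its axis, up.
- canister_mid (a point): Closed canister of dark wood with a small brass knob on top, straight round sides of 58 mm diameter up to 68 mm, knob (18 mm across) up to 82 mm, about 0.18 kg. It stands upright on one of the three coasters at the start, its underside 18 mm above the table. Point: on its axis 41 mm above its underside; z is its axis, up.
- bluecup_mid (a point): Blue ceramic cup without handle, open at the top, straight round sides, 58 mm diameter, 80 mm high, wall 4 mm, about 0.2 kg. It stands upright on one of the three coasters at the start, its underside 18 mm above the table. Point: on its axis half-way up (40 mm above its underside); z is its axis, up.
- squarebox_mid (a point): Open-topped square box of light wood to fetch, 60 x 60 mm, 54 mm high, wall 6 mm, 0.1 kg, on the plywood board (top 15 mm above the table). A vessel stands about 20 mm from its +y, -y and -x sides; 14 mm from its +x side is a fixed lip, 18 mm above the board. Point: its centre, 27 mm above its underside; x, y square to its sides; the board is turned as it is, within 0.05 rad.
- coaster_red: Red round coaster on the display board, 84 mm across, 3 mm thick, fixed; its top is 18 mm above the table; origin: centre of its underside. One of the three vessels stands centred on it at the start (which one varies).
- coaster_green: Green round coaster on the display board, 84 mm across, 3 mm thick, fixed; its top is 18 mm above the table; origin: centre of its underside. One of the three vessels stands centred on it at the start (which one varies).
- coaster_yellow: Yellow round coaster on the display board, 84 mm across, 3 mm thick, fixed; its top is 18 mm above the table; origin: centre of its underside. One of the three vessels stands centred on it at the start (which one varies).
- waittray: Long grey tray, fixed to the table, outside 300 mm along its x by 120 mm along its y, walls 5 mm thick and 14 mm high, floor 5 mm above the table. Holds the three vessels in a row along its x. Origin: centre of its underside. It lies to the left or to the right of the board.
- tilltray: Small square blue tray, fixed to the table, outside 98 x 98 mm, inside 88 x 88 mm, rim 11 mm above the table, floor 5 mm above the table. Origin: centre of its underside. It lies on the other side of the board from the grey tray.
- vase_mid (a point): Small green glass bud vase, 38 mm across, 82 mm high, standing on a front (-x) corner of the display board (fixed, 200 mm along x by 250 mm along y); a bystander that must stay. Point: on its axis half-way up. On the other front corner stands a small metal tin, 39 mm across and 30 mm high.

How it is judged:
By the outcome, as a careful person would: the job done as asked, in the order asked, and still so for the second after the job is handed in, with the robot touching nothing.
It also fails if it takes over 144 s, if anything falls off the work surface, if the arm or the gripper's body presses on something with over 40 N, if the wrist force passes 120 N, or if a joint passes its speed limit or range.

### The arm

A 7-joint arm with a two-finger parallel gripper is mounted at the origin on the work surface. World frame = base frame: x ahead of the robot, y to its left, z up, the work surface at z = 0. Lengths are in m, angles in rad, forces in N, time in s.
With the tool pointing down it reaches from about 0.4 to 0.85 m from the base axis. Payload 4.4 kg.
Tool frame: the origin (TCP) lies between the finger pads; the fingertips stand 19 mm ahead of it and the grasp point (between the pads) is the TCP; z points along the fingers, y is the direction in which the jaws open and shut (so a half turn about z gives the same grasp; the last joint's range is limited). The gripper opens to 94 mm and grips with 3 to 60 N. Pads are 16 mm wide; open, the fingers measure 119 mm over their backs; the gripper's body (75 mm by 177 mm) begins 78 mm behind the grasp point.
Start: joints at [-1.199, 0.628, 0.038, 1.517, -0.027, 0.996, -0.02], TCP at [0.276, 0.589, 0.224] pointing down, gripper open.
Joint ranges: [-3.06, 3.06], [-0.37, 2.12], [-1.25, 1.32], [0.18, 2.47], [-1.1, 4.24], [0.23, 1.98], [-2.94, 2.94]. Speed limits (rad/s): [2.57, 2.57, 3.14, 3.14, 3.14, 3.14, 3.14].

### API

Orientations are given as [roll, pitch, yaw] about the fixed x, y, z axes, in that order (R = Rz(yaw) Ry(pitch) Rx(roll)).
In Python, from cell import env gives the robot as it stands.
- The arm moves only by the tool send_rows, never from a script. Its argument "commands" is a list that holds one entry, the list of rows, each a list of 6 numbers: the shift along the tool's x, y, z in units of 100 mm (1.0 is 100 mm), then the turn, a rotation vector about the tool's x, y, z in units of 360 degrees (1.0 is 360 degrees). In form: [[[x, y, z, wx, wy, wz], ...]]. A call has 1 to 5 rows; each row is the pose to reach, as a shift and turn from the pose commanded when the call began, along the tool's axes at that moment, turning the shorter way round; what a row does not reach only later rows make up. A row lasts 1/10 s, in which the tool goes at most 50 mm and 8.59 degrees, less where a joint would pass 70% of its speed; a pose out of reach is approached as far as the arm can. A call with a number of a shift or a turn outside -1 to 1 is refused whole. A call with a gripper value outside its range is refused whole. "hand" is the opening, from -1 (shut) to 1 (fully open), set as the call begins (left out, the last holds). The fingers move at their own pace and stop on an object; "newtons" is the grip in N (left out, the last holds). Time passes only in rows, so rows that repeat a pose let the fingers close. It gives the time, the measured TCP pose, the force and the opening at its end, in the units of the state.
- env.get_state(): the state, without advancing time (a new reading comes with each control period).
- env.get_image(name): name is "scene" or "side" or "wrist"; returns (picture, depth): 480x640x3 uint8, red, green, blue; 480x640 float32, m along the optical axis (not along the pixel's ray), 0 where there is no reading.
- env.calibration(name): a dict with "camera_matrix" (3x3 intrinsics, pixels), "eye" and "attitude" of the camera in the world. Camera axes: x right, y down, z forward; pixel columns grow to the right and rows downward; lengths in m; the calibration is good to about 2 mm. The wrist camera is an equidistant fisheye: a pixel r from the principal point sees the ray r / f radians off the axis. A picture is of the moment at which its call begins: read the wrist's pose just before it. calibration takes no time and is no camera call; for the wrist camera it gives the pose at the moment of the call.
- env.close_job(): hands the job in, once; it reports no verdict.
The state is a dict: "time": time; "q": joint angles; "joint_velocities": joint speeds; "joint_torque": joint torques, N m; "tool_pos": TCP position; "orientation": TCP orientation; "wrist_force": force on the tool from outside, world axes, zero at the start; "moment": the same for the moment, N m; "finger_gap": finger opening in m.
Only numpy, scipy, OpenCV 4.12 (cv2) and the standard library are available. Lean on these libraries where they do the work, as an engineer would, in place of code of your own. Each camera call takes 0.05 s, during which the arm holds its last target. There are 200 camera calls.

## Working session

There is one attempt and no reset: what is moved stays moved. The work goes in short steps, Python scripts to look and compute and a tool call to move; the robot and the scene stay as the last step left them, time stands still between calls to the robot, and variables do not carry over. Pictures are saved under pics/ and viewed, about 12 in all and at most 16, crops included, and the job is handed in when it is done.

Besides the shell and the picture viewer there is one more tool, called as name(argument=value, ...) on one line, values as JSON. send_rows: Moves the arm, as the interface text tells. Its arguments: {"type":"object","properties":{"commands":{"type":"array","items":{"type":"array","items":{"type":"array","items":{"type":"number","minimum":-1,"maximum":1}}}},"hand":{"type":"number"},"newtons":{"type":"number"}},"required":["commands"]}

```bash
mkdir -p pics; ls; python3 - <<'E'
from cell import env
import cv2
print(env.get_state())
for n in ("scene","side"):
    p,d=env.get_image(n); cv2.imwrite(f"pics/{n}0.png",p[:,:,::-1]); c=env.calibration(n); print(n,c)
print(env.calibration("wrist"))
E
```

```text
pics
{'time': 0.0, 'q': array([-1.19879048,  0.62926528,  0.03842128,  1.51835301, -0.02700627,
        0.99630102, -0.02000299]), 'joint_velocities': array([-0.00033989, -0.00066645,  0.00018569,  0.00118519, -0.00152679,
        0.00065169,  0.00082279]), 'joint_torque': array([-3.74270803e-04, -5.49736011e+01,  1.14377160e+00, -1.86640263e+01,
       -5.21558896e-02,  2.34885863e-02,  1.48916638e-04]), 'tool_pos': array([0.27526621, 0.58814978, 0.2236109 ]), 'orientation': array([-3.13978307e+00,  1.97818741e-06,  2.70379747e+00]), 'wrist_force': array([ 0.52258834, -0.05005326,  0.49976086]), 'moment': array([ 0.01184519, -0.00331537,  0.01080943]), 'finger_gap': 0.09418452272349347}
scene {'camera_matrix': array([[460.76016163,   0.        , 319.45772783],
       [  0.        , 460.76016163, 236.36930962],
       [  0.        ,   0.        ,   1.        ]]), 'eye': array([ 0.94223262, -0.09835132,  0.6839877 ]), 'attitude': array([-2.55425418,  0.01211101,  1.26219303])}
side {'camera_matrix': array([[514.96827381,   0.        , 319.80634276],
       [  0.        , 514.96827381, 232.76336736],
       [  0.        ,   0.        ,   1.        ]]), 'eye': array([ 0.36453726, -0.62905355,  0.84688519]), 'attitude': array([-2.46365339e+00,  3.23544527e-04, -2.85151334e-01])}
{'camera_matrix': array([[371.64829954,   0.        , 312.24648687],
       [  0.        , 371.64829954, 240.37996231],
       [  0.        ,   0.        ,   1.        ]]), 'eye': array([0.20273936, 0.62347588, 0.38410857]), 'attitude': array([2.85936624e+00, 2.15458610e-03, 1.13169167e+00])}
```

View pics/scene0.png

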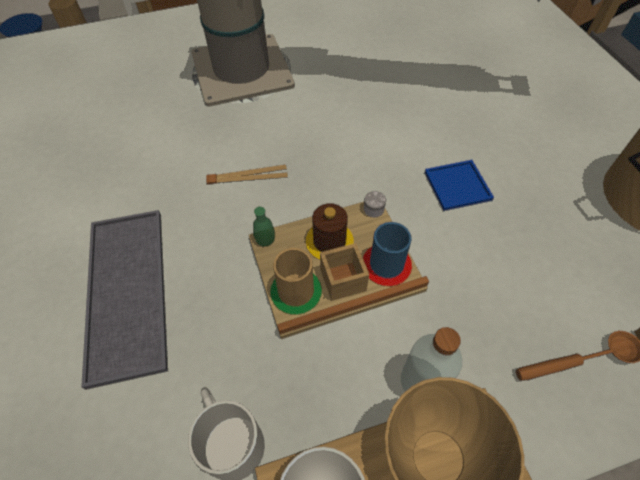

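View pics/side0.png

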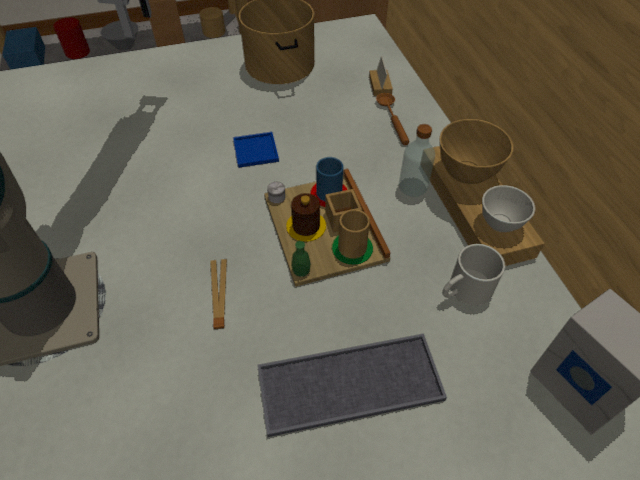

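```bash
cat > h.py <<'E'
import numpy as np, cv2
from scipy.spatial.transform import Rotation as R
from cell import env
def cam(n):
    c=env.calibration(n); return np.array(c["camera_matrix"]),np.array(c["eye"]),R.from_euler("xyz",c["attitude"]).as_matrix()
def rays(n,uv,c=None):
    K,e,A=c or cam(n); uv=np.asarray(uv,float)
    a=(uv-K[:2,2])/[K[0,0],K[1,1]]
    if n=="wrist":
        r=np.linalg.norm(a,axis=-1,keepdims=True); a=a*np.tan(r)/np.maximum(r,1e-9)
    d=np.concatenate([a,np.ones(a.shape[:-1]+(1,))],-1)
    return e,d@A.T
def plane(n,uv,z,c=None):
    e,d=rays(n,uv,c); return e+d*((z-e[2])/d[...,2:])
def cloud(n):
    c=cam(n); p,d=env.get_image(n)
    v,u=np.mgrid[:480,:640]; e,r=rays(n,np.stack([u,v],-1),c)
    X=e+r*d[...,None]; X[d==0]=np.nan
    return p,X,c
E
python3 - <<'E'
from h import *
for n in ("scene","side"):
    p,X,c=cloud(n); hsv=cv2.cvtColor(p,cv2.COLOR_RGB2HSV); H,S,V=[hsv[...,i].astype(int) for i in range(3)]
    x,y,z=np.moveaxis(X,-1,0)
    px=dict(scene=dict(till=(458,185),wait=(126,300),green=(300,306),red=(390,278),yellow=(318,250),blue=(390,265),can=(328,240),tum=(294,290),board=(270,300),vase=(262,235)),
            side=dict(till=(256,150),wait=(350,385),green=(340,258),red=(318,195),yellow=(296,228),blue=(330,185),can=(305,222),tum=(352,240),board=(300,235),vase=(301,265)))[n]
    for k,(u,v) in px.items(): print(n,k,hsv[v,u],X[v,u].round(3))
    # trays
    def rect(m,zz):
        m=cv2.morphologyEx(m.astype(np.uint8),cv2.MORPH_OPEN,np.ones((3,3)))
        cs,_=cv2.findContours(m,0,2); k=max(cs,key=cv2.contourArea)[:,0]
        P=plane(n,k,zz,c)[:,:2]; return cv2.minAreaRect((P*1000).astype(np.float32))
    print("till",rect((H>105)&(H<125)&(S>180)&(z<.03),.011))
    print("wait",rect((V<125)&(S<60)&(z<.03)&(z>-.01)&(y<0)&(x>.3),.014))
    reg=(abs(x-.65)<.2)&(abs(y)<.25)
    for lo,hi,nm in ((.07,.075,'mid'),(.094,.108,'tops')):
        m=(reg&(z>lo)&(z<hi)).astype(np.uint8)
        k,l,s,_=cv2.connectedComponentsWithStats(m)
        for i in range(1,k):
            if s[i,4]>15:
                P=X[l==i]; (a,b),r=cv2.minEnclosingCircle((P[:,:2]*1000).astype(np.float32)); print(nm,s[i,4],round(a),round(b),round(r,1),np.median(P[:,2]).round(4),np.median(hsv[l==i],0))
E
```

```text
scene till [109 200 120] [0.482 0.315 0.009]
scene wait [ 0  6 87] [ 0.53  -0.306  0.005]
scene green [ 62 144  99] [ 0.634 -0.041  0.019]
scene red [179 174 116] [0.632 0.113 0.019]
scene yellow [ 23 235 100] [0.545 0.017 0.021]
scene blue [100 103  62] [0.63  0.109 0.061]
scene can [ 14 162  44] [0.556 0.031 0.062]
scene tum [ 18 122  86] [ 0.632 -0.047  0.074]
scene board [ 19 111 152] [ 0.609 -0.083  0.018]
scene vase [ 58 112  64] [ 0.506 -0.067  0.051]
till ((480.4104309082031, 314.8582763671875), (97.5057373046875, 97.78313446044922), 85.76020050048828)
wait ((514.3514404296875, -303.1161804199219), (124.17816925048828, 306.2298278808594), 85.19680786132812)
mid 47 493 -62 11.0 0.0724 [64. 90. 87.]
mid 24 552 28 10.6 0.0713 [ 10.  141.   46.5]
mid 44 595 128 21.0 0.0728 [102. 108.  59.]
mid 21 587 61 7.9 0.0706 [ 18. 125. 143.]
mid 50 616 114 25.5 0.0729 [102. 109.  59.]
mid 26 588 -24 11.6 0.0728 [ 18.  122.5  80.5]
mid 26 586 -48 14.2 0.0725 [ 17.5 124.5  94. ]
mid 24 636 22 9.0 0.0705 [ 17. 127. 138.]
mid 44 625 -50 18.3 0.0727 [ 17.5 121.   86.5]
mid 17 804 67 8.5 0.0725 [
[... 1143 characters left out ...]
9091796875), 85.17723083496094)
mid 16 766 93 13.1 0.0724 [51.5 21.5 99. ]
mid 18 779 70 9.9 0.0721 [ 56.   18.5 102.5]
mid 30 606 100 22.5 0.0729 [103.  151.5  47. ]
mid 21 604 -20 13.8 0.0728 [ 18. 142.  72.]
mid 35 588 -54 19.3 0.0723 [ 19. 141.  69.]
mid 27 820 -156 13.9 0.0726 [24. 27. 84.]
mid 32 490 -65 10.6 0.072 [ 59.5 118.   57.5]
mid 23 834 -183 14.5 0.073 [23. 28. 71.]
mid 105 765 -214 34.9 0.0724 [24. 27. 86.]
tops 180 795 93 32.8 0.1021 [ 47.  23. 101.]
tops 75 843 48 34.7 0.1005 [ 18. 147.  51.]
tops 152 603 117 30.0 0.0966 [102.  141.5  73. ]
tops 60 530 41 9.6 0.0988 [ 20. 198. 124.]
tops 270 604 -41 30.4 0.1001 [ 18.  141.   94.5]
tops 63 491 -64 9.1 0.0965 [ 61. 119.  79.]
```

send_rows(commands=[[[0,0,0,0,0,0.022],[0,0,0,0,0,0.045],[0,0,0,0,0,0.067],[0,0,0,0,0,0.09],[0,0,0,0,0,0.09]]], hand=1)

```text
time: 0.7
tool_pos: [0.2753, 0.5887, 0.2242]
orientation: [-3.141, 0.001, 2.138]
wrist_force: [-0.1, -0.1, -0.4]
finger_gap: 0.0941
```

send_rows(commands=[[[0,0,0,0,0,0.022],[0,0,0,0,0,0.045],[0,0,0,0,0,0.067],[0,0,0,0,0,0.09],[0,0,0,0,0,0.09]]])

```text
time: 1.2
tool_pos: [0.2753, 0.5886, 0.2242]
orientation: [3.141, 0.001, 1.576]
wrist_force: [0.6, 0.2, -0.6]
finger_gap: 0.0937
```

send_rows(commands=[[[-0.3,0.17,0,0,0,0],[-0.6,0.34,0,0,0,0],[-0.91,0.51,-0.05,0,0,0]]])

```text
time: 1.5
tool_pos: [0.3267, 0.4965, 0.2288]
orientation: [-3.141, 0.001, 1.58]
wrist_force: [-0.4, 0.6, 0.7]
finger_gap: 0.0938
```

send_rows(commands=[[[-0.3,0.17,0,0,0,0],[-0.6,0.34,0,0,0,0],[-0.91,0.51,-0.05,0,0,0]]])

```text
time: 1.8
tool_pos: [0.3781, 0.4055, 0.2341]
orientation: [-3.141, 0.001, 1.58]
wrist_force: [0.8, 0.3, 0.8]
finger_gap: 0.0939
```

send_rows(commands=[[[-0.3,0.17,0,0,0,0],[-0.6,0.34,0,0,0,0],[-0.91,0.51,-0.05,0,0,0]]])

```text
time: 2.1
tool_pos: [0.4292, 0.3147, 0.2392]
orientation: [-3.141, 0.001, 1.58]
wrist_force: [0.3, 0.5, -0.1]
finger_gap: 0.094
```

send_rows(commands=[[[-0.3,0.17,0,0,0,0],[-0.6,0.34,0,0,0,0],[-0.91,0.51,-0.05,0,0,0]]])

```text
time: 2.4
tool_pos: [0.4804, 0.2239, 0.2442]
orientation: [-3.141, 0.0, 1.58]
wrist_force: [-0.0, 0.3, -0.4]
finger_gap: 0.0942
```

send_rows(commands=[[[-0.3,0.17,0,0,0,0],[-0.6,0.34,0,0,0,0],[-0.91,0.51,-0.05,0,0,0]]])

```text
time: 2.7
tool_pos: [0.5316, 0.133, 0.2491]
orientation: [-3.141, 0.0, 1.58]
wrist_force: [-0.4, 0.2, 0.1]
finger_gap: 0.0938
```

send_rows(commands=[[[-0.3,0.17,0,0,0,0],[-0.6,0.34,0,0,0,0],[-0.91,0.51,-0.05,0,0,0],[-0.91,0.51,-0.05,0,0,0]]])

```text
time: 3.1
tool_pos: [0.5849, 0.0369, 0.2552]
orientation: [3.138, 0.004, 1.571]
wrist_force: [-0.0, -0.2, 0.5]
finger_gap: 0.0941
```

```bash
python3 - <<'E'
from h import *
s=env.get_state(); print(s["tool_pos"],s["orientation"],s["q"])
p,X,c=cloud("wrist"); cv2.imwrite("pics/w1.png",p[:,:,::-1]); print(c[1])
hsv=cv2.cvtColor(p,cv2.COLOR_RGB2HSV); x,y,z=np.moveaxis(X,-1,0)
for lo,hi,nm in ((.065,.074,'box'),(.094,.108,'tops'),(.03,.038,'lip')):
    m=((z>lo)&(z<hi)&(abs(x-.6)<.16)&(abs(y)<.25)).astype(np.uint8)
    k,l,st,_=cv2.connectedComponentsWithStats(m)
    for i in range(1,k):
        if st[i,4]>40:
            P=X[l==i]; (a,b),r=cv2.minEnclosingCircle((P[:,:2]*1000).astype(np.float32)); print(nm,st[i,4],round(a),round(b),round(r,1),np.median(P[:,2]).round(4),np.median(hsv[l==i],0),cv2.minAreaRect((P[:,:2]*1000).astype(np.float32)))
E
```

```text
[0.58486151 0.03691494 0.25524083] [3.13847231 0.00385117 1.57103501] [-0.36012765  0.52556163  0.38588799  1.67467929 -0.224232    0.98252773
  0.10337708]
[0.58531513 0.11938307 0.41538137]
box 61 619 115 20.1 0.0701 [101.  94.  52.] ((623.7700805664062, 113.93203735351562), (40.171234130859375, 10.16304874420166), 77.94502258300781)
box 67 542 60 18.9 0.0693 [ 10. 141.  57.] ((544.004150390625, 63.62141418457031), (7.755086898803711, 37.82550048828125), 56.49839782714844)
box 1566 610 39 42.0 0.0692 [ 18. 120. 161.] ((610.2042236328125, 38.847347259521484), (60.65684127807617, 60.172733306884766), 89.46270751953125)
box 154 604 -28 26.4 0.0696 [ 17. 115.  81.] ((603.1857299804688, -19.66043472290039), (52.77973175048828, 17.850805282592773), 5.314490795135498)
box 185 606 -47 24.2 0.0693 [ 18. 115.  91.] ((606.8722534179688, -55.78491973876953), (48.346778869628906, 19.720504760742188), 8.02936840057373)
box 128 496 -63 12.3 0.0687 [62. 94. 78.] ((500.30816650390625, -62.44147491455078), (10.002320289611816, 24.541343688964844), 2.5818276405334473)
tops 941 604 118 29.1 0.0979 [10
[... 869 characters left out ...]
 116.  89.] ((597.5950317382812, 69.12186431884766), (1.3888506889343262, 33.295928955078125), 89.24200439453125)
lip 86 611 23 24.6 0.0337 [ 18.  115.5  87. ] ((612.6942138671875, 15.716331481933594), (49.15607452392578, 14.331893920898438), 17.11425018310547)
lip 98 604 -29 26.1 0.0339 [ 18. 115.  81.] ((603.7111206054688, -19.996719360351562), (52.25591278076172, 17.460002899169922), 3.8015995025634766)
lip 75 498 -54 14.8 0.0344 [58. 91. 62.] ((500.1697998046875, -50.07865905761719), (8.346600532531738, 29.505613327026367), 55.099327087402344)
lip 125 607 -53 21.0 0.0339 [ 18. 115.  86.] ((607.5753173828125, -59.32682418823242), (42.00889205932617, 12.835409164428711), 7.385289669036865)
```

View pics/w1.png

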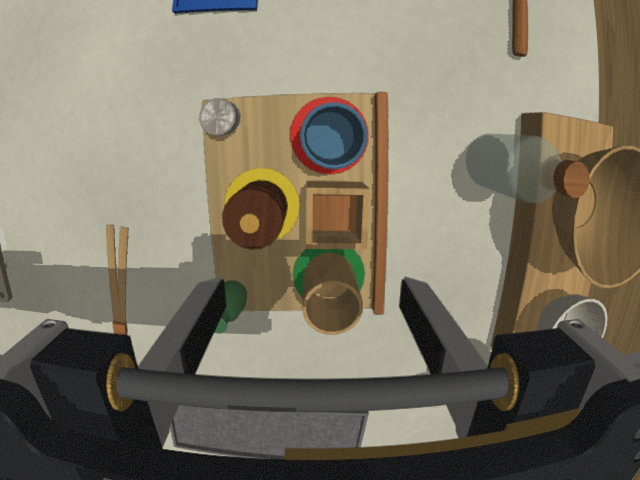

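send_rows(commands=[[[-0.3,0.08,0.2,0,0,0],[-0.6,0.16,0.4,0,0,0],[-0.77,0.2,0.55,0,0,0],[-0.77,0.2,0.55,0,0,0],[-0.77,0.2,0.55,0,0,0]]])

```text
time: 3.65
tool_pos: [0.6024, -0.0317, 0.1994]
orientation: [-3.141, -0.002, 1.576]
wrist_force: [-0.7, 0.5, 0.6]
finger_gap: 0.094
```

send_rows(commands=[[[0,0,0,0,0,0],[0,0,0,0,0,0]]])

```text
time: 3.85
tool_pos: [0.6032, -0.0316, 0.2004]
orientation: [3.14, -0.001, 1.576]
wrist_force: [0.0, -0.3, 0.4]
finger_gap: 0.094
```

```bash
python3 - <<'E'
from h import *
s=env.get_state(); print(s["tool_pos"],s["orientation"],s["q"].round(2))
c=env.calibration("wrist");print(c["eye"])
E
```

```text
[ 0.60317896 -0.03156136  0.2003661 ] [ 3.14024665e+00 -1.07024685e-03  1.57615949e+00] [-0.21  0.61  0.36  1.69 -0.26  0.89  0.25]
[0.60350628 0.05012393 0.36089357]
```

send_rows(commands=[[[-0.08,0.02,0.15,0,0,0],[-0.08,0.02,0.3,0,0,0],[-0.08,0.02,0.5,0,0,0],[-0.08,0.02,0.66,0,0,0]]])

```text
time: 4.25
tool_pos: [0.6044, -0.0417, 0.1319]
orientation: [-3.141, 0.0, 1.573]
wrist_force: [-0.9, -0.3, 0.4]
finger_gap: 0.0938
```

send_rows(commands=[[[0,0,0.2,0,0,0],[0,0,0.4,0,0,0],[0,0,0.56,0,0,0],[0,0,0.66,0,0,0],[0,0,0.66,0,0,0]]])

```text
time: 4.75
tool_pos: [0.6036, -0.0417, 0.0658]
orientation: [-3.139, -0.0, 1.573]
wrist_force: [0.9, -0.6, 0.0]
finger_gap: 0.094
```

send_rows(commands=[[[0,0,0,0,0,0],[0,0,0,0,0,0],[0,0,0,0,0,0],[0,0,0,0,0,0],[0,0,0,0,0,0]]], hand=-1, newtons=20)

```text
time: 5.25
tool_pos: [0.6049, -0.0416, 0.0679]
orientation: [3.141, -0.0, 1.573]
wrist_force: [0.2, -0.6, 4.0]
finger_gap: 0.0576
```

send_rows(commands=[[[0,0,0,0,0,0],[0,0,0,0,0,0],[0,0,0,0,0,0]]])

```text
time: 5.55
tool_pos: [0.6049, -0.0415, 0.0679]
orientation: [3.141, -0.0, 1.573]
wrist_force: [-0.1, 1.3, 5.4]
finger_gap: 0.0576
```

send_rows(commands=[[[0,0,-0.1,0,0,0],[0,0,-0.25,0,0,0],[0,0,-0.45,0,0,0],[0,0,-0.65,0,0,0]]])

```text
time: 5.95
tool_pos: [0.6048, -0.0417, 0.1338]
orientation: [3.141, 0.0, 1.573]
wrist_force: [0.5, 0.5, -1.8]
finger_gap: 0.058
```

send_rows(commands=[[[0,0,-0.2,0,0,0],[0,0,-0.4,0,0,0],[0,0,-0.55,0,0,0],[0,0,-0.65,0,0,0]]])

```text
time: 6.35
tool_pos: [0.6054, -0.0418, 0.1996]
orientation: [3.139, 0.0, 1.573]
wrist_force: [0.0, 0.2, -1.5]
finger_gap: 0.0575
```

send_rows(commands=[[[-0.15,0,0,0,0,0],[-0.4,0,0,0,0,0],[-0.65,0,0,0,0,0],[-0.91,0,0,0,0,0]]])

```text
time: 6.75
tool_pos: [0.6041, -0.1347, 0.1967]
orientation: [-3.14, 0.0, 1.572]
wrist_force: [0.4, 0.1, -1.5]
finger_gap: 0.0574
```

send_rows(commands=[[[-0.25,0,0,0,0,0],[-0.5,0,0,0,0,0],[-0.7,0,0,0,0,0],[-0.91,0,0,0,0,0]]])

```text
time: 7.15
tool_pos: [0.6039, -0.226, 0.1965]
orientation: [-3.14, 0.0, 1.571]
wrist_force: [-0.0, -0.1, -1.2]
finger_gap: 0.0573
```

send_rows(commands=[[[-0.25,0,0,0,0,0],[-0.5,0,0,0,0,0],[-0.75,0,0,0,0,0],[-0.91,0,0,0,0,0],[-0.91,0,0,0,0,0]]])

```text
time: 7.65
tool_pos: [0.6035, -0.3187, 0.1967]
orientation: [-3.14, 0.002, 1.568]
wrist_force: [0.2, -0.9, -2.0]
finger_gap: 0.0576
```

send_rows(commands=[[[0,0,0.15,0,0,0],[0,0,0.35,0,0,0],[0,0,0.55,0,0,0],[0,0,0.71,0,0,0],[0,0,0.71,0,0,0]]])

```text
time: 8.15
tool_pos: [0.6039, -0.3117, 0.123]
orientation: [-3.136, -0.004, 1.575]
wrist_force: [0.0, 0.1, -2.4]
finger_gap: 0.0576
```

```bash
python3 - <<'E'
from h import *
s=env.get_state(); print(s["tool_pos"],s["orientation"],s["q"].round(2),s["finger_gap"])
p,X,c=cloud("wrist"); cv2.imwrite("pics/w2.png",p[:,:,::-1])
x,y,z=np.moveaxis(X,-1,0)
m=(z>.009)&(z<.02)&(y<-.2)&(x>.3)&(x<.7)&(p.max(-1)<130)
print(m.sum(),cv2.minAreaRect((X[m][:,:2]*1000).astype(np.float32)))
E
```

```text
[ 0.60389986 -0.31172932  0.12303937] [-3.13648633 -0.00374625  1.5745741 ] [ 0.27  0.8   0.31  1.52 -0.29  0.87  0.68] 0.057561064711243136
5314 ((512.043212890625, -304.81390380859375), (121.3386001586914, 300.8614501953125), 85.23713684082031)
```

View pics/w2.png

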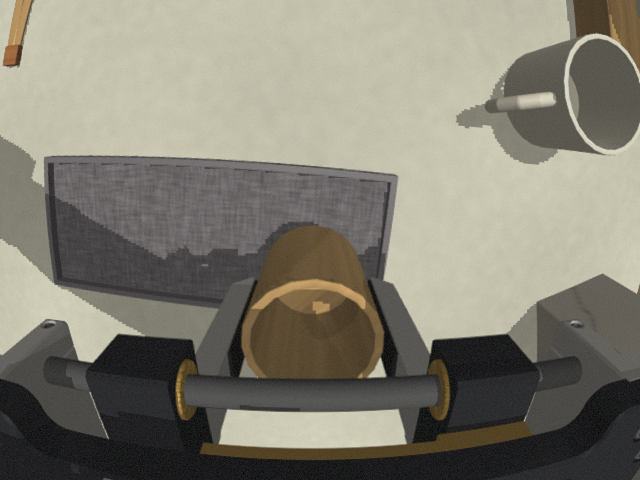

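send_rows(commands=[[[0,0,0.2,0,0,0],[0,0,0.4,0,0,0],[0,0,0.58,0,0,0],[0,0,0.71,0,0,0],[0,0,0.71,0,0,0]]])

```text
time: 8.7
tool_pos: [0.6057, -0.3144, 0.0551]
orientation: [3.142, -0.0, 1.573]
wrist_force: [0.6, 1.1, -2.0]
finger_gap: 0.0578
```

send_rows(commands=[[[0,0,0,0,0,0],[0,0,0,0,0,0]]])

```text
time: 8.9
tool_pos: [0.6058, -0.3149, 0.0564]
orientation: [3.14, 0.001, 1.573]
wrist_force: [0.1, -0.1, -2.6]
finger_gap: 0.0575
```

send_rows(commands=[[[0,0,0.01,0,0,0],[0,0,0.01,0,0,0],[0,0,0.01,0,0,0],[0,0,0.01,0,0,0]]], hand=0.65)

```text
time: 9.3
tool_pos: [0.6055, -0.3147, 0.0547]
orientation: [3.141, 0.0, 1.573]
wrist_force: [-0.7, -0.4, -0.1]
finger_gap: 0.0775
```

send_rows(commands=[[[0,0,-0.1,0,0,0],[0,0,-0.25,0,0,0],[0,0,-0.45,0,0,0],[0,0,-0.72,0,0,0]]])

```text
time: 9.7
tool_pos: [0.605, -0.3145, 0.1277]
orientation: [-3.141, -0.0, 1.573]
wrist_force: [0.6, 0.1, 0.6]
finger_gap: 0.0776
```

send_rows(commands=[[[0,0,-0.3,0,0,0],[0,0,-0.55,0,0,0],[0,0,-0.73,0,0,0]]], hand=1)

```text
time: 10.0
tool_pos: [0.6062, -0.3153, 0.2033]
orientation: [3.138, 0.002, 1.573]
wrist_force: [0.5, -0.3, 0.4]
finger_gap: 0.0934
```

send_rows(commands=[[[0.25,0,0,0,0,0],[0.55,0,0,0,0,0],[0.865,0,0,0,0,0]]])

```text
time: 10.3
tool_pos: [0.6053, -0.228, 0.2013]
orientation: [3.139, 0.001, 1.571]
wrist_force: [-0.5, 0.3, -0.9]
finger_gap: 0.0938
```

send_rows(commands=[[[0.3,0,0,0,0,0],[0.6,0,0,0,0,0],[0.865,0,0,0,0,0]]])

```text
time: 10.6
tool_pos: [0.6054, -0.14, 0.2011]
orientation: [3.14, -0.0, 1.573]
wrist_force: [0.8, 0.3, 0.5]
finger_gap: 0.0943
```

send_rows(commands=[[[0.3,0,0,0,0,0],[0.6,0,0,0,0,0],[0.865,0,0,0,0,0]]])

```text
time: 10.9
tool_pos: [0.6052, -0.0535, 0.2011]
orientation: [3.14, -0.001, 1.573]
wrist_force: [0.7, -1.2, 0.0]
finger_gap: 0.0943
```

send_rows(commands=[[[0.3,0,0,0,0,0],[0.6,0,0,0,0,0],[0.865,0,0,0,0,0]]])

```text
time: 11.2
tool_pos: [0.605, 0.0331, 0.2011]
orientation: [3.14, -0.001, 1.573]
wrist_force: [-0.1, 0.4, -0.1]
finger_gap: 0.0936
```

send_rows(commands=[[[0.3,0,0,0,0,0],[0.6,0,0,0,0,0],[0.8,-0.01,0,0,0,0],[0.865,-0.01,0,0,0,0],[0.865,-0.01,0,0,0,0]]])

```text
time: 11.7
tool_pos: [0.6037, 0.1186, 0.2004]
orientation: [3.14, -0.0, 1.575]
wrist_force: [-0.0, -0.6, 0.3]
finger_gap: 0.0937
```

send_rows(commands=[[[0,0,0,0,0,0],[0,0,0,0,0,0]]])

```text
time: 11.9
tool_pos: [0.6038, 0.1158, 0.1999]
orientation: [3.141, 0.001, 1.57]
wrist_force: [0.8, -0.7, 1.1]
finger_gap: 0.0942
```

send_rows(commands=[[[0.02,0,0.15,0,0,0],[0.02,0,0.3,0,0,0],[0.02,0,0.5,0,0,0],[0.02,0,0.67,0,0,0]]])

```text
time: 12.3
tool_pos: [0.6035, 0.1183, 0.1318]
orientation: [-3.141, 0.001, 1.571]
wrist_force: [0.3, 0.6, 0.0]
finger_gap: 0.0939
```

send_rows(commands=[[[0,0,0.2,0,0,0],[0,0,0.4,0,0,0],[0,0,0.56,0,0,0],[0,0,0.67,0,0,0],[0,0,0.67,0,0,0]]])

```text
time: 12.8
tool_pos: [0.6026, 0.1187, 0.0642]
orientation: [-3.139, 0.001, 1.571]
wrist_force: [0.3, -0.3, -0.2]
finger_gap: 0.094
```

send_rows(commands=[[[0,0,0,0,0,0],[0,0,0,0,0,0],[0,0,0,0,0,0],[0,0,0,0,0,0],[0,0,0,0,0,0]]], hand=-1, newtons=25)

```text
time: 13.3
tool_pos: [0.6036, 0.12, 0.0659]
orientation: [3.141, -0.0, 1.573]
wrist_force: [-0.4, -0.7, 2.1]
finger_gap: 0.059
```

send_rows(commands=[[[0,0,0,0,0,0],[0,0,0,0,0,0]]])

```text
time: 13.5
tool_pos: [0.6036, 0.1201, 0.0659]
orientation: [3.141, -0.0, 1.573]
wrist_force: [-1.9, -0.4, 4.8]
finger_gap: 0.0587
```

send_rows(commands=[[[0,0,-0.1,0,0,0],[0,0,-0.25,0,0,0],[0,0,-0.45,0,0,0],[0,0,-0.67,0,0,0]]])

```text
time: 13.9
tool_pos: [0.6032, 0.1198, 0.1337]
orientation: [-3.141, 0.0, 1.573]
wrist_force: [0.5, -0.4, -2.3]
finger_gap: 0.0588
```

send_rows(commands=[[[0,0,-0.2,0,0,0],[0,0,-0.4,0,0,0],[0,0,-0.55,0,0,0],[0,0,-0.67,0,0,0]]])

```text
time: 14.3
tool_pos: [0.6038, 0.1198, 0.2015]
orientation: [3.14, -0.0, 1.573]
wrist_force: [0.5, -0.1, -1.7]
finger_gap: 0.0586
```

send_rows(commands=[[[-0.15,-0.07,0,0,0,0],[-0.35,-0.15,0,0,0,0],[-0.58,-0.25,0,0,0,0],[-0.83,-0.365,0,0,0,0]]])

```text
time: 14.7
tool_pos: [0.5655, 0.035, 0.1988]
orientation: [-3.14, 0.001, 1.573]
wrist_force: [0.6, 0.4, -1.8]
finger_gap: 0.0588
```

send_rows(commands=[[[-0.22,-0.09,0,0,0,0],[-0.42,-0.18,0,0,0,0],[-0.62,-0.27,0,0,0,0],[-0.83,-0.365,0,0,0,0]]])

```text
time: 15.1
tool_pos: [0.5288, -0.0481, 0.1989]
orientation: [-3.14, 0.0, 1.572]
wrist_force: [0.8, -0.7, -1.8]
finger_gap: 0.0586
```

send_rows(commands=[[[-0.22,-0.09,0,0,0,0],[-0.42,-0.18,0,0,0,0],[-0.62,-0.27,0,0,0,0],[-0.83,-0.365,0,0,0,0]]])

```text
time: 15.5
tool_pos: [0.4924, -0.1309, 0.1989]
orientation: [-3.14, 0.0, 1.572]
wrist_force: [-0.2, -0.6, -1.5]
finger_gap: 0.0587
```

send_rows(commands=[[[-0.22,-0.09,0,0,0,0],[-0.42,-0.18,0,0,0,0],[-0.62,-0.27,0,0,0,0],[-0.83,-0.365,0,0,0,0]]])

```text
time: 15.9
tool_pos: [0.4559, -0.2136, 0.1989]
orientation: [-3.14, -0.0, 1.572]
wrist_force: [-0.7, 0.3, -2.5]
finger_gap: 0.0588
```

send_rows(commands=[[[-0.22,-0.09,0,0,0,0],[-0.42,-0.18,0,0,0,0],[-0.62,-0.27,0,0,0,0],[-0.83,-0.365,0,0,0,0],[-0.83,-0.365,0,0,0,0]]])

```text
time: 16.4
tool_pos: [0.4181, -0.2993, 0.1992]
orientation: [-3.139, 0.002, 1.566]
wrist_force: [0.1, -0.7, -1.8]
finger_gap: 0.0585
```

send_rows(commands=[[[0,0,0,0,0,0],[0,0,0,0,0,0]]])

```text
time: 16.6
tool_pos: [0.4215, -0.2945, 0.1991]
orientation: [-3.141, -0.001, 1.573]
wrist_force: [0.5, 1.5, -2.6]
finger_gap: 0.0583
```

send_rows(commands=[[[0,0,0.15,0,0,0],[0,0,0.35,0,0,0],[0,0,0.55,0,0,0],[0,0,0.75,0,0,0]]])

```text
time: 17.0
tool_pos: [0.4223, -0.2942, 0.1237]
orientation: [3.141, -0.0, 1.575]
wrist_force: [-0.6, -0.5, -2.1]
finger_gap: 0.0586
```

send_rows(commands=[[[0,0,0.2,0,0,0],[0,0,0.4,0,0,0],[0,0,0.57,0,0,0],[0,0,0.7,0,0,0],[0,0,0.7,0,0,0]]])

```text
time: 17.5
tool_pos: [0.4217, -0.2945, 0.0533]
orientation: [-3.14, -0.001, 1.574]
wrist_force: [-0.1, 0.0, -1.7]
finger_gap: 0.0588
```

send_rows(commands=[[[0,0,0,0,0,0],[0,0,0,0,0,0]]])

```text
time: 17.7
tool_pos: [0.4222, -0.2956, 0.0551]
orientation: [3.141, 0.001, 1.573]
wrist_force: [0.0, -0.2, -1.6]
finger_gap: 0.0587
```

send_rows(commands=[[[0,0,0.01,0,0,0],[0,0,0.01,0,0,0],[0,0,0.01,0,0,0],[0,0,0.01,0,0,0]]], hand=0.65)

```text
time: 18.1
tool_pos: [0.4219, -0.2956, 0.0537]
orientation: [3.141, 0.0, 1.573]
wrist_force: [0.6, -0.8, 0.3]
finger_gap: 0.0773
```

send_rows(commands=[[[0,0,-0.1,0,0,0],[0,0,-0.25,0,0,0],[0,0,-0.45,0,0,0],[0,0,-0.73,0,0,0]]])

```text
time: 18.5
tool_pos: [0.4211, -0.2951, 0.1271]
orientation: [-3.14, -0.001, 1.573]
wrist_force: [-0.4, -0.5, 0.6]
finger_gap: 0.0776
```

send_rows(commands=[[[0,0,-0.3,0,0,0],[0,0,-0.55,0,0,0],[0,0,-0.73,0,0,0]]], hand=1)

```text
time: 18.8
tool_pos: [0.4221, -0.2959, 0.202]
orientation: [3.139, 0.001, 1.573]
wrist_force: [0.2, -0.3, -0.7]
finger_gap: 0.0935
```

send_rows(commands=[[[0,0,0,0,0,0.022],[0,0,0,0,0,0.045],[0,0,0,0,0,0.067],[0,0,0,0,0,0.09]]])

```text
time: 19.2
tool_pos: [0.4218, -0.2954, 0.2003]
orientation: [3.141, -0.001, 1.001]
wrist_force: [-0.1, 0.1, 0.3]
finger_gap: 0.094
```

send_rows(commands=[[[0,0,0,0,0,0.022],[0,0,0,0,0,0.045],[0,0,0,0,0,0.067],[0,0,0,0,0,0.09]]])

```text
time: 19.6
tool_pos: [0.4218, -0.2953, 0.2002]
orientation: [3.142, -0.001, 0.436]
wrist_force: [0.2, 0.2, 0.7]
finger_gap: 0.094
```

send_rows(commands=[[[0,0,0,0,0,0.022],[0,0,0,0,0,0.045],[0,0,0,0,0,0.07],[0,0,0,0,0,0.07]]])

```text
time: 20.0
tool_pos: [0.4219, -0.2953, 0.1999]
orientation: [3.141, -0.0, 0.001]
wrist_force: [0.7, 0.4, -0.6]
finger_gap: 0.094
```

send_rows(commands=[[[0.08,-0.25,0,0,0,0],[0.17,-0.55,0,0,0,0],[0.27,-0.84,0,0,0,0]]])

```text
time: 20.3
tool_pos: [0.4487, -0.2105, 0.1999]
orientation: [-3.141, -0.0, 0.005]
wrist_force: [0.6, 0.2, -0.2]
finger_gap: 0.0942
```

send_rows(commands=[[[0.08,-0.25,0,0,0,0],[0.17,-0.55,0,0,0,0],[0.27,-0.84,0,0,0,0]]])

```text
time: 20.6
tool_pos: [0.4756, -0.126, 0.1999]
orientation: [-3.141, -0.0, 0.006]
wrist_force: [1.0, -0.1, 0.3]
finger_gap: 0.0938
```

send_rows(commands=[[[0.08,-0.25,0,0,0,0],[0.17,-0.55,0,0,0,0],[0.27,-0.84,0,0,0,0]]])

```text
time: 20.9
tool_pos: [0.5024, -0.0419, 0.1999]
orientation: [-3.141, -0.0, 0.006]
wrist_force: [0.2, 0.2, -0.2]
finger_gap: 0.0943
```

send_rows(commands=[[[0.08,-0.25,0,0,0,0],[0.17,-0.55,0,0,0,0],[0.25,-0.75,0,0,0,0],[0.27,-0.84,0,0,0,0],[0.27,-0.84,0,0,0,0]]])

```text
time: 21.4
tool_pos: [0.5291, 0.0418, 0.1995]
orientation: [-3.141, 0.0, 0.006]
wrist_force: [0.7, 0.0, 0.4]
finger_gap: 0.0939
```

send_rows(commands=[[[0,0,0,0,0,0],[0,0,0,0,0,0]]])

```text
time: 21.6
tool_pos: [0.5288, 0.0391, 0.1998]
orientation: [3.141, -0.0, 0.0]
wrist_force: [-0.7, 0.2, -0.1]
finger_gap: 0.0941
```

```bash
python3 - <<'E'
from h import *
s=env.get_state(); print(s["tool_pos"],s["orientation"],s["q"].round(2))
p,X,c=cloud("scene"); cv2.imwrite("pics/s1.png",p[:,:,::-1])
E
```

```text
[0.52876049 0.03914676 0.19976312] [ 3.14130681e+00 -8.71824481e-05  1.70776794e-04] [-0.68  0.64  0.89  1.89 -0.63  0.91 -1.06]
```

View pics/s1.png

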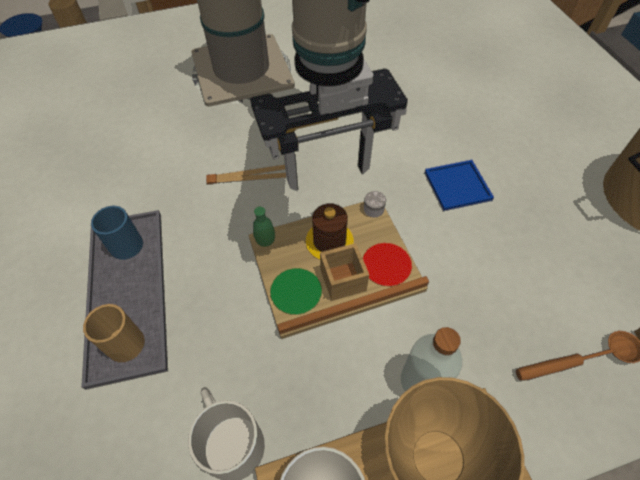

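send_rows(commands=[[[0.02,-0.03,0.15,0,0,0],[0.02,-0.03,0.3,0,0,0],[0.02,-0.03,0.5,0,0,0],[0.02,-0.03,0.69,0,0,0]]], hand=0.75)

```text
time: 22.05
tool_pos: [0.5304, 0.0437, 0.1284]
orientation: [3.141, 0.002, 0.002]
wrist_force: [-0.3, 0.0, -0.0]
finger_gap: 0.0821
```

send_rows(commands=[[[0,0,0.2,0,0,0],[0,0,0.4,0,0,0],[0,0,0.57,0,0,0],[0,0,0.69,0,0,0],[0,0,0.69,0,0,0]]])

```text
time: 22.55
tool_pos: [0.5295, 0.0435, 0.0593]
orientation: [3.141, 0.004, 0.001]
wrist_force: [0.4, -0.7, -0.4]
finger_gap: 0.082
```

send_rows(commands=[[[0,0,0,0,0,0],[0,0,0,0,0,0],[0,0,0,0,0,0],[0,0,0,0,0,0],[0,0,0,0,0,0]]], hand=-1)

```text
time: 23.05
tool_pos: [0.5317, 0.0434, 0.0621]
orientation: [3.141, -0.001, 0.002]
wrist_force: [0.1, -1.4, 3.8]
finger_gap: 0.0573
```

send_rows(commands=[[[0,0,0,0,0,0],[0,0,0,0,0,0]]])

```text
time: 23.25
tool_pos: [0.5317, 0.0434, 0.0621]
orientation: [3.141, -0.001, 0.002]
wrist_force: [-0.3, -0.6, 6.1]
finger_gap: 0.0576
```

send_rows(commands=[[[0,0,-0.1,0,0,0],[0,0,-0.25,0,0,0],[0,0,-0.45,0,0,0],[0,0,-0.69,0,0,0]]])

```text
time: 23.65
tool_pos: [0.5304, 0.044, 0.1315]
orientation: [-3.141, 0.002, 0.002]
wrist_force: [-0.3, 0.3, -2.3]
finger_gap: 0.0578
```

send_rows(commands=[[[0,0,-0.2,0,0,0],[0,0,-0.4,0,0,0],[0,0,-0.57,0,0,0],[0,0,-0.69,0,0,0]]])

```text
time: 24.05
tool_pos: [0.5312, 0.0439, 0.2013]
orientation: [-3.141, -0.001, 0.002]
wrist_force: [-0.0, -0.6, -3.1]
finger_gap: 0.0575
```

send_rows(commands=[[[0,0.15,0,0,0,0],[-0.02,0.37,0,0,0,0],[-0.03,0.6,0,0,0,0],[-0.05,0.87,0,0,0,0]]])

```text
time: 24.45
tool_pos: [0.5255, -0.0445, 0.1988]
orientation: [3.142, 0.001, 0.003]
wrist_force: [0.1, -0.4, -1.2]
finger_gap: 0.0577
```

send_rows(commands=[[[0,0.22,0,0,0,0],[-0.02,0.44,0,0,0,0],[-0.03,0.66,0,0,0,0],[-0.05,0.87,0,0,0,0]]])

```text
time: 24.85
tool_pos: [0.5203, -0.1324, 0.1988]
orientation: [3.141, 0.002, 0.001]
wrist_force: [-0.1, 0.8, -1.5]
finger_gap: 0.0574
```

send_rows(commands=[[[0,0.22,0,0,0,0],[-0.02,0.44,0,0,0,0],[-0.03,0.66,0,0,0,0],[-0.05,0.87,0,0,0,0]]])

```text
time: 25.25
tool_pos: [0.5153, -0.2192, 0.1987]
orientation: [3.142, 0.002, 0.001]
wrist_force: [-0.1, 0.9, -1.4]
finger_gap: 0.0578
```

send_rows(commands=[[[0,0.22,0,0,0,0],[-0.02,0.44,0,0,0,0],[-0.03,0.66,0,0,0,0],[-0.04,0.87,0,0,0,0],[-0.04,0.87,0,0,0,0]]])

```text
time: 25.75
tool_pos: [0.5104, -0.3089, 0.1991]
orientation: [3.139, 0.002, -0.004]
wrist_force: [-0.2, 0.3, -1.8]
finger_gap: 0.0575
```

send_rows(commands=[[[0,0,0,0,0,0],[0,0,0,0,0,0]]])

```text
time: 25.95
tool_pos: [0.5125, -0.3032, 0.1988]
orientation: [-3.14, 0.001, 0.003]
wrist_force: [-0.7, 0.2, -2.3]
finger_gap: 0.0574
```

send_rows(commands=[[[0,0,0.15,0,0,0],[0,0,0.35,0,0,0],[0,0,0.55,0,0,0],[0,0,0.75,0,0,0]]])

```text
time: 26.35
tool_pos: [0.5128, -0.3028, 0.1226]
orientation: [-3.141, 0.001, 0.004]
wrist_force: [0.9, -0.3, -2.2]
finger_gap: 0.0574
```

send_rows(commands=[[[0,0,0.2,0,0,0],[0,0,0.4,0,0,0],[0,0,0.6,0,0,0],[0,0,0.73,0,0,0],[0,0,0.73,0,0,0]]])

```text
time: 26.85
tool_pos: [0.5122, -0.3029, 0.0496]
orientation: [-3.14, 0.002, 0.003]
wrist_force: [0.1, 0.9, -2.5]
finger_gap: 0.0576
```

send_rows(commands=[[[0,0,0,0,0,0],[0,0,0,0,0,0]]])

```text
time: 27.05
tool_pos: [0.5131, -0.3045, 0.052]
orientation: [3.141, -0.001, 0.002]
wrist_force: [-0.3, 0.1, -2.1]
finger_gap: 0.0575
```

send_rows(commands=[[[0,0,0.01,0,0,0],[0,0,0.01,0,0,0],[0,0,0.01,0,0,0],[0,0,0.01,0,0,0]]], hand=0.65)

```text
time: 27.45
tool_pos: [0.513, -0.3044, 0.0507]
orientation: [3.141, -0.0, 0.002]
wrist_force: [0.7, -0.2, -0.5]
finger_gap: 0.0774
```

send_rows(commands=[[[0,0,-0.1,0,0,0],[0,0,-0.25,0,0,0],[0,0,-0.45,0,0,0],[0,0,-0.75,0,0,0]]])

```text
time: 27.85
tool_pos: [0.5123, -0.304, 0.1265]
orientation: [-3.141, 0.001, 0.002]
wrist_force: [0.1, -0.3, -0.6]
finger_gap: 0.0775
```

send_rows(commands=[[[0,0,-0.3,0,0,0],[0,0,-0.55,0,0,0],[0,0,-0.75,0,0,0]]], hand=1)

```text
time: 28.15
tool_pos: [0.5131, -0.305, 0.2037]
orientation: [3.14, -0.002, 0.001]
wrist_force: [0.7, -1.2, 0.2]
finger_gap: 0.0935
```

send_rows(commands=[[[0.08,-0.25,0,0,0,0],[0.16,-0.55,0,0,0,0],[0.24,-0.855,0,0,0,0]]])

```text
time: 28.45
tool_pos: [0.5369, -0.2184, 0.2022]
orientation: [3.141, -0.002, 0.0]
wrist_force: [-0.5, 0.5, 0.1]
finger_gap: 0.0942
```

send_rows(commands=[[[0.08,-0.25,0,0,0,0],[0.16,-0.55,0,0,0,0],[0.24,-0.855,0,0,0,0]]])

```text
time: 28.75
tool_pos: [0.5608, -0.1325, 0.202]
orientation: [3.141, -0.002, 0.001]
wrist_force: [0.1, 0.3, -0.8]
finger_gap: 0.0939
```

send_rows(commands=[[[0.08,-0.25,0,0,0,0],[0.16,-0.55,0,0,0,0],[0.24,-0.855,0,0,0,0]]])

```text
time: 29.05
tool_pos: [0.5847, -0.0468, 0.202]
orientation: [3.142, -0.002, 0.001]
wrist_force: [-0.4, -0.3, -0.6]
finger_gap: 0.0938
```

send_rows(commands=[[[0.08,-0.25,0,0,0,0],[0.16,-0.55,0,0,0,0],[0.22,-0.78,0,0,0,0],[0.25,-0.855,0,0,0,0],[0.25,-0.855,0,0,0,0]]])

```text
time: 29.55
tool_pos: [0.6095, 0.0387, 0.2012]
orientation: [3.141, -0.001, 0.004]
wrist_force: [-0.8, -0.8, -0.4]
finger_gap: 0.0941
```

send_rows(commands=[[[0,0,0,0,0,0],[0,0,0,0,0,0]]])

```text
time: 29.75
tool_pos: [0.6088, 0.0358, 0.201]
orientation: [3.141, -0.0, -0.001]
wrist_force: [-0.7, -0.7, 0.1]
finger_gap: 0.0937
```

```bash
python3 - <<'E'
from h import *
s=env.get_state(); print(s["tool_pos"],s["orientation"],s["q"].round(2))
for n in ("side","scene","wrist"):
    p,X,c=cloud(n); cv2.imwrite(f"pics/a_{n}.png",p[:,:,::-1])
    hsv=cv2.cvtColor(p,cv2.COLOR_RGB2HSV); H,S,V=[hsv[...,i].astype(int) for i in range(3)]; x,y,z=np.moveaxis(X,-1,0)
    def comp(m,nm,mn=60):
        k,l,st,_=cv2.connectedComponentsWithStats(m.astype(np.uint8))
        for i in range(1,k):
            if st[i,4]>mn:
                P=(X[l==i][:,:2]*1000).astype(np.float32); (a,b),r=cv2.minEnclosingCircle(P); R_=cv2.minAreaRect(P); print(n,nm,st[i,4],round(a,1),round(b,1),round(r,1),np.round(R_[0],1),np.round(R_[1],1),round(R_[2],1))
    low=(z<.026)&(z>.012)&(abs(x-.58)<.12)&(abs(y-.04)<.15)
    comp(low&((H<6)|(H>174))&(S>140),'red'); comp(low&(H>45)&(H<80)&(S>100),'green'); comp(low&(H>20)&(H<32)&(S>190),'yellow')
    comp((z>.082)&(z<.098)&(y<-.2)&(y>-.4)&(x>.35)&(x<.68),'tray',30)
    comp((z>.064)&(z<.074)&(abs(x-.61)<.05)&(abs(y-.04)<.05)&(H>14)&(H<22),'box')
E
```

```text
[0.60883494 0.03578053 0.20099205] [ 3.14083311e+00 -2.79938084e-04 -8.21448175e-04] [-0.59  0.75  0.86  1.68 -0.64  1.03 -1.09]
side red 501 603.1 116.1 41.3 [598.8 124.9] [81.8 59.6] 28.3
side green 1066 605.1 -42.0 42.6 [604.5 -42.1] [84.  81.5] 72.5
side yellow 964 530.9 40.1 43.3 [529.5  40. ] [83.2 81.6] 32.3
side tray 341 605.3 -314.6 29.5 [ 605.6 -314.7] [57.3 57. ] 48.3
side tray 280 421.7 -298.6 29.5 [ 421.5 -298.4] [56.8 57.3] 16.4
side tray 99 510.4 -305.5 9.1 [ 510.4 -305.6] [17.5 15.9] 70.4
side box 302 609.1 36.6 42.5 [609.3  37.1] [61.7 62.4] 0.2
scene red 1591 604.0 118.6 41.9 [604.2 120.7] [75.8 83.4] 85.7
scene green 1825 604.7 -39.2 41.6 [604.5 -39.7] [81.6 81.3] 15.4
scene yellow 1111 529.6 41.8 41.5 [522.   40.6] [64.8 81.1] 10.0
scene tray 296 422.9 -296.7 30.0 [ 423.9 -297.2] [58.3 56.5] 68.8
scene tray 114 512.0 -304.1 9.4 [ 512.8 -303.5] [16.9 16.9] 73.1
scene tray 548 606.4 -312.2 29.8 [ 606.9 -312.6] [57.1 57.1] 50.8
scene box 616 609.1 38.7 41.8 [609.6  39.3] [60.8 61.4] 89.1
wrist red 5289 604.1 118.3 42.1 [604.6 117.9] [81.6 81.8] 83.9
wrist green 5348 604.9 -39.6 42.0 [605.5 -39.6] [82.8 81.8] 26.9
wrist yellow 3582 530.6 42.1 41.1 [525.   42.4] [81.6 70.6] 88.4
wrist tray 390 606.3 -310.5 28.5 [ 602.4 -299.5] [56.4 33.1] 20.1
wrist tray 145 512.7 -303.9 10.0 [ 512.5 -303. ] [17.9 17.3] 29.1
wrist box 2141 610.6 39.0 42.0 [610.2  39.1] [60.7 60.5] 89.2
```

send_rows(commands=[[[0.01,-0.03,0.15,0,0,0],[0.01,-0.03,0.3,0,0,0],[0.01,-0.03,0.5,0,0,0],[0.01,-0.03,0.73,0,0,0]]])

```text
time: 30.3
tool_pos: [0.6097, 0.0411, 0.1255]
orientation: [-3.142, 0.001, 0.002]
wrist_force: [0.0, 0.4, -0.2]
finger_gap: 0.0941
```

send_rows(commands=[[[0,0,0.2,0,0,0],[0,0,0.4,0,0,0],[0,0,0.6,0,0,0],[0,0,0.73,0,0,0],[0,0,0.73,0,0,0]]])

```text
time: 30.8
tool_pos: [0.6082, 0.041, 0.0518]
orientation: [3.141, 0.005, 0.002]
wrist_force: [-0.1, -0.2, 0.6]
finger_gap: 0.094
```

send_rows(commands=[[[0,0,0,0,0,0],[0,0,0,0,0,0],[0,0,0,0,0,0],[0,0,0,0,0,0],[0,0,0,0,0,0]]], hand=-1, newtons=20)

```text
time: 31.3
tool_pos: [0.6106, 0.0406, 0.0551]
orientation: [3.141, -0.001, 0.002]
wrist_force: [-0.5, -0.0, 1.5]
finger_gap: 0.0598
```

send_rows(commands=[[[0,0,0,0,0,0],[0,0,0,0,0,0]]])

```text
time: 31.5
tool_pos: [0.6107, 0.0405, 0.0551]
orientation: [3.141, -0.001, 0.002]
wrist_force: [-1.3, -1.1, 5.0]
finger_gap: 0.0597
```

send_rows(commands=[[[0,0,-0.1,0,0,0],[0,0,-0.25,0,0,0],[0,0,-0.45,0,0,0],[0,0,-0.7,0,0,0]]])

```text
time: 31.9
tool_pos: [0.6095, 0.0412, 0.1254]
orientation: [-3.141, 0.002, 0.002]
wrist_force: [0.7, -0.6, 0.1]
finger_gap: 0.0595
```

send_rows(commands=[[[0,0,-0.2,0,0,0],[0,0,-0.35,0,0,0],[0,0,-0.5,0,0,0]]])

```text
time: 32.2
tool_pos: [0.61, 0.0411, 0.1758]
orientation: [-3.141, -0.0, 0.002]
wrist_force: [0.7, -1.1, -0.5]
finger_gap: 0.0598
```

send_rows(commands=[[[-0.07,-0.15,0,0,0,0],[-0.17,-0.37,0,0,0,0],[-0.3,-0.63,0,0,0,0],[-0.435,-0.91,0,0,0,0]]])

```text
time: 32.6
tool_pos: [0.5658, 0.1322, 0.1748]
orientation: [3.142, 0.0, 0.001]
wrist_force: [-0.3, 1.2, -0.6]
finger_gap: 0.06
```

send_rows(commands=[[[-0.1,-0.22,0,0,0,0],[-0.2,-0.44,0,0,0,0],[-0.31,-0.67,0,0,0,0],[-0.435,-0.91,0,0,0,0]]])

```text
time: 33.0
tool_pos: [0.5222, 0.2235, 0.1748]
orientation: [3.142, 0.0, 0.002]
wrist_force: [-0.4, -0.5, -2.0]
finger_gap: 0.0599
```

send_rows(commands=[[[-0.1,-0.22,0,0,0,0],[-0.2,-0.44,0,0,0,0],[-0.31,-0.67,0,0,0,0],[-0.435,-0.91,0,0,0,0.01],[-0.435,-0.91,0,0,0,0.01]]])

```text
time: 33.5
tool_pos: [0.4763, 0.3181, 0.1738]
orientation: [-3.14, 0.003, -0.055]
wrist_force: [-0.8, -0.1, -1.9]
finger_gap: 0.0599
```

send_rows(commands=[[[0,0,0,0,0,0],[0,0,0,0,0,0]]])

```text
time: 33.7
tool_pos: [0.4796, 0.3124, 0.1748]
orientation: [3.141, -0.001, -0.062]
wrist_force: [0.1, -0.9, -0.7]
finger_gap: 0.0598
```

```bash
python3 - <<'E'
from h import *
s=env.get_state(); print(s["tool_pos"],s["orientation"],s["q"].round(2),s["finger_gap"])
p,X,c=cloud("wrist"); cv2.imwrite("pics/w3.png",p[:,:,::-1])
hsv=cv2.cvtColor(p,cv2.COLOR_RGB2HSV); H,S,V=[hsv[...,i].astype(int) for i in range(3)]; x,y,z=np.moveaxis(X,-1,0)
m=(H>105)&(H<125)&(S>170)&(z<.02)&(abs(y-.31)<.1)&(abs(x-.48)<.1)
print(m.sum(),cv2.minAreaRect((X[m][:,:2]*1000).astype(np.float32)))
E
```

```text
[0.4796356  0.3124136  0.17479164] [ 3.14100465e+00 -5.42299855e-04 -6.18096900e-02] [-1.16  0.75  0.91  1.81 -0.73  0.95 -1.57] 0.059767686628068015
5687 ((501.0351867675781, 315.4079895019531), (96.078369140625, 53.824134826660156), 86.168212890625)
```

View pics/w3.png

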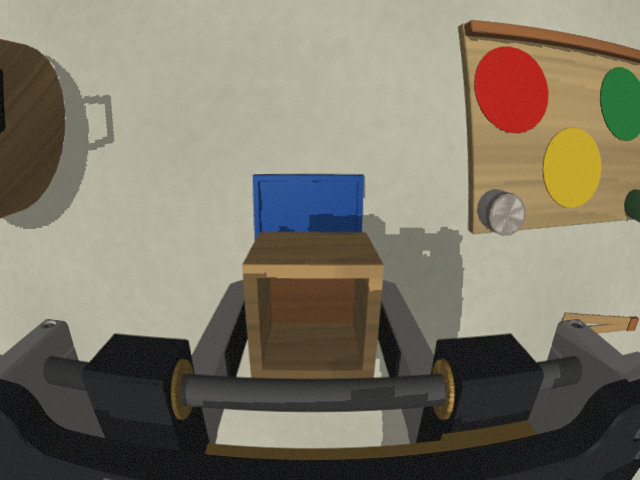

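send_rows(commands=[[[0,-0.03,0.15,0,0,0],[0,-0.03,0.3,0,0,0],[0,-0.03,0.5,0,0,0],[0,-0.03,0.65,0,0,0]]])

```text
time: 34.15
tool_pos: [0.4784, 0.316, 0.1071]
orientation: [3.14, 0.002, -0.061]
wrist_force: [0.1, -0.2, -0.8]
finger_gap: 0.0602
```

send_rows(commands=[[[0,0,0.15,0,0,0],[0,0,0.3,0,0,0],[0,0,0.47,0,0,0],[0,0,0.64,0,0,0],[0,0,0.64,0,0,0]]])

```text
time: 34.65
tool_pos: [0.4789, 0.3164, 0.0436]
orientation: [3.141, 0.001, -0.061]
wrist_force: [-0.6, 0.0, -1.7]
finger_gap: 0.0597
```

send_rows(commands=[[[0,0,0,0,0,0],[0,0,0,0,0,0]]])

```text
time: 34.85
tool_pos: [0.4794, 0.3166, 0.0454]
orientation: [-3.142, -0.0, -0.061]
wrist_force: [0.3, 0.7, -1.1]
finger_gap: 0.0598
```

send_rows(commands=[[[0,0,0,0,0,0],[0,0,0,0,0,0],[0,0,0,0,0,0],[0,0,0,0,0,0]]], hand=0.75)

```text
time: 35.25
tool_pos: [0.4794, 0.3167, 0.0457]
orientation: [-3.141, -0.0, -0.061]
wrist_force: [-1.3, 0.4, 0.0]
finger_gap: 0.0819
```

send_rows(commands=[[[0,0,-0.1,0,0,0],[0,0,-0.25,0,0,0],[0,0,-0.45,0,0,0],[0,0,-0.75,0,0,0]]])

```text
time: 35.65
tool_pos: [0.4787, 0.3163, 0.1215]
orientation: [3.141, 0.001, -0.061]
wrist_force: [0.4, 0.9, 0.4]
finger_gap: 0.0825
```

send_rows(commands=[[[0,0,-0.3,0,0,0],[0,0,-0.55,0,0,0],[0,0,-0.79,0,0,-0.01],[0,0,-0.79,0,0,-0.01]]])

```text
time: 36.05
tool_pos: [0.4815, 0.317, 0.2039]
orientation: [-3.138, -0.006, 0.002]
wrist_force: [0.1, 0.0, 0.4]
finger_gap: 0.0821
```

send_rows(commands=[[[0,0.25,0,0,0,0],[0.02,0.55,0,0,0,0],[0.05,0.89,0,0,0,0]]])

```text
time: 36.35
tool_pos: [0.4838, 0.2273, 0.1993]
orientation: [-3.142, 0.001, 0.003]
wrist_force: [0.7, -0.8, 0.0]
finger_gap: 0.0824
```

send_rows(commands=[[[0,0.3,0,0,0,0],[0.02,0.6,0,0,0,0],[0.05,0.89,0,0,0,0]]])

```text
time: 36.65
tool_pos: [0.489, 0.1372, 0.1995]
orientation: [-3.142, 0.001, 0.001]
wrist_force: [-0.1, 0.5, -0.4]
finger_gap: 0.0824
```

send_rows(commands=[[[0,0.3,0,0,0,0],[0.02,0.6,0,0,0,0],[0.05,0.89,0,0,0,0]]])

```text
time: 36.95
tool_pos: [0.4942, 0.0483, 0.1995]
orientation: [-3.141, 0.001, 0.001]
wrist_force: [0.4, -0.5, 0.3]
finger_gap: 0.0825
```

send_rows(commands=[[[0,0.3,0,0,0,0],[0.02,0.6,0,0,0,0],[0.05,0.89,0,0,0,0]]])

```text
time: 37.25
tool_pos: [0.4994, -0.0406, 0.1995]
orientation: [-3.141, 0.001, 0.0]
wrist_force: [-0.4, 0.4, -1.4]
finger_gap: 0.0822
```

send_rows(commands=[[[0,0.3,0,0,0,0],[0.02,0.6,0,0,0,0],[0.05,0.89,0,0,0,0]]])

```text
time: 37.55
tool_pos: [0.5045, -0.1295, 0.1995]
orientation: [-3.141, 0.001, 0.0]
wrist_force: [0.7, 1.4, -0.1]
finger_gap: 0.0822
```

send_rows(commands=[[[0,0.3,0,0,0,0],[0.02,0.6,0,0,0,0],[0.04,0.88,0,0,0,0]]])

```text
time: 37.85
tool_pos: [0.5088, -0.2176, 0.1994]
orientation: [-3.141, 0.0, 0.0]
wrist_force: [0.6, 0.1, -0.0]
finger_gap: 0.0822
```

send_rows(commands=[[[0,0.3,0,0,0,0],[0.02,0.6,0,0,0,0],[0.04,0.8,0,0,0,0],[0.04,0.88,0,0,0,0],[0.04,0.88,0,0,0,0]]])

```text
time: 38.35
tool_pos: [0.5128, -0.3051, 0.1993]
orientation: [3.142, 0.001, -0.0]
wrist_force: [-0.5, 0.6, 0.3]
finger_gap: 0.0822
```

send_rows(commands=[[[0,0,0,0,0,0],[0,0,0,0,0,0]]])

```text
time: 38.55
tool_pos: [0.5138, -0.3025, 0.1992]
orientation: [-3.14, 0.0, 0.004]
wrist_force: [1.0, 0.3, -0.2]
finger_gap: 0.0824
```

```bash
python3 - <<'E'
from h import *
s=env.get_state(); print(s["tool_pos"],s["orientation"],s["q"].round(2),s["finger_gap"])
for n in ("scene","side"):
    p,X,c=cloud(n); cv2.imwrite(f"pics/b_{n}.png",p[:,:,::-1]); x,y,z=np.moveaxis(X,-1,0)
    m=(z>.053)&(z<.065)&(abs(y-.31)<.07)&(abs(x-.48)<.07)
    print(n,m.sum(),cv2.minAreaRect((X[m][:,:2]*1000).astype(np.float32)),X[m][:,2].mean())
E
```

```text
[ 0.51377944 -0.30253694  0.19923905] [-3.14015452e+00  2.78850281e-04  3.56193215e-03] [ 0.01  0.71  0.8   1.71 -0.6   0.98 -0.52] 0.08238018000165169
scene 527 ((478.6642761230469, 317.1280822753906), (62.0834846496582, 62.63633346557617), 85.93583679199219) 0.05842650780254606
side 247 ((477.6161193847656, 315.5009765625), (64.97274017333984, 59.878990173339844), 85.8432846069336) 0.05755416357238748
```

View pics/b_scene.png

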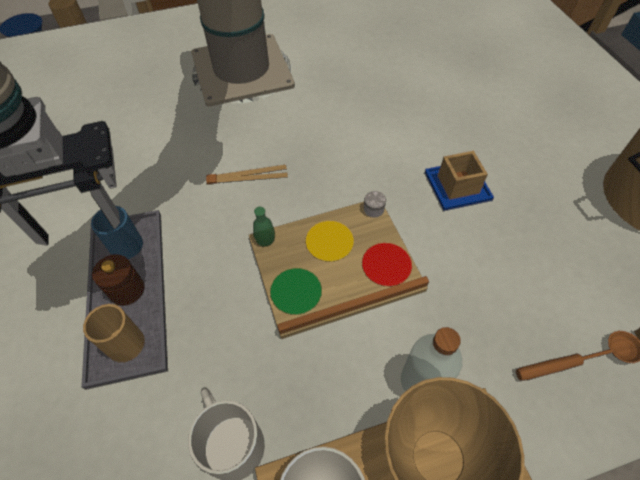

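send_rows(commands=[[[-0.01,0.02,0.15,0,0,0],[-0.01,0.02,0.3,0,0,0],[-0.01,0.02,0.5,0,0,0],[-0.01,0.02,0.75,0,0,0]]])

```text
time: 39.05
tool_pos: [0.5124, -0.3061, 0.1228]
orientation: [-3.141, 0.0, 0.002]
wrist_force: [-1.1, -0.2, -0.7]
finger_gap: 0.0822
```

send_rows(commands=[[[0,0,0.2,0,0,0],[0,0,0.4,0,0,0],[0,0,0.6,0,0,0],[0,0,0.74,0,0,0],[0,0,0.74,0,0,0]]])

```text
time: 39.55
tool_pos: [0.5109, -0.3051, 0.0478]
orientation: [-3.139, 0.004, 0.002]
wrist_force: [-0.1, 0.4, 0.5]
finger_gap: 0.0824
```

send_rows(commands=[[[0,0,0,0,0,0],[0,0,0,0,0,0],[0,0,0,0,0,0],[0,0,0,0,0,0],[0,0,0,0,0,0]]], hand=-1, newtons=25)

```text
time: 40.05
tool_pos: [0.513, -0.3059, 0.0513]
orientation: [-3.141, -0.001, 0.002]
wrist_force: [-0.8, 1.8, 5.6]
finger_gap: 0.0576
```

send_rows(commands=[[[0,0,0,0,0,0],[0,0,0,0,0,0]]])

```text
time: 40.25
tool_pos: [0.513, -0.3059, 0.0512]
orientation: [-3.141, -0.001, 0.002]
wrist_force: [-0.1, 2.1, 6.1]
finger_gap: 0.0573
```

send_rows(commands=[[[0,0,-0.1,0,0,0],[0,0,-0.25,0,0,0],[0,0,-0.45,0,0,0],[0,0,-0.75,0,0,0]]])

```text
time: 40.65
tool_pos: [0.5117, -0.306, 0.126]
orientation: [-3.141, 0.002, 0.002]
wrist_force: [0.8, 0.3, -2.3]
finger_gap: 0.0573
```

send_rows(commands=[[[0,0,-0.25,0,0,0],[0,0,-0.5,0,0,0],[0,0,-0.68,0,0,0],[0,0,-0.8,0,0,0]]])

```text
time: 41.05
tool_pos: [0.5127, -0.3071, 0.2079]
orientation: [3.14, -0.002, 0.001]
wrist_force: [0.0, 0.5, -1.9]
finger_gap: 0.0575
```

send_rows(commands=[[[0,-0.15,0,0,0,0],[0.02,-0.37,0,0,0,0],[0.03,-0.6,0,0,0,0],[0.045,-0.865,0,0,0,0]]])

```text
time: 41.45
tool_pos: [0.516, -0.2178, 0.2045]
orientation: [-3.14, 0.002, 0.002]
wrist_force: [0.5, 0.1, -2.1]
finger_gap: 0.0577
```

send_rows(commands=[[[0,-0.22,0,0,0,0],[0.02,-0.44,0,0,0,0],[0.03,-0.66,0,0,0,0],[0.045,-0.865,0,0,0,0]]])

```text
time: 41.85
tool_pos: [0.5202, -0.1306, 0.2044]
orientation: [-3.14, 0.002, 0.003]
wrist_force: [-0.0, -0.7, -2.1]
finger_gap: 0.0574
```

send_rows(commands=[[[0,-0.22,0,0,0,0],[0.02,-0.44,0,0,0,0],[0.03,-0.66,0,0,0,0],[0.045,-0.865,0,0,0,0]]])

```text
time: 42.25
tool_pos: [0.5242, -0.0442, 0.2045]
orientation: [-3.141, 0.002, 0.003]
wrist_force: [-0.3, 0.6, -2.4]
finger_gap: 0.0574
```

send_rows(commands=[[[0,-0.22,0,0,0,0],[0.02,-0.44,0,0,0,0],[0.03,-0.66,0,0,0,0],[0.045,-0.865,0,0,0,0],[0.045,-0.865,0,0,0,0]]])

```text
time: 42.75
tool_pos: [0.5285, 0.0444, 0.204]
orientation: [-3.139, 0.003, 0.008]
wrist_force: [-0.1, 0.4, -2.2]
finger_gap: 0.0575
```

send_rows(commands=[[[0,0,0.2,0,0,0],[0,0,0.4,0,0,0],[0,0,0.55,0,0,0],[0,0,0.6,0,0,0],[0,0,0.6,0,0,0]]])

```text
time: 43.25
tool_pos: [0.5292, 0.0393, 0.1448]
orientation: [3.141, 0.002, 0.001]
wrist_force: [0.6, -0.3, -1.2]
finger_gap: 0.0575
```

send_rows(commands=[[[0,0,0,0,0,0],[0,0,0,0,0,0],[0,0,0,0,0,0]]])

```text
time: 43.55
tool_pos: [0.5303, 0.0397, 0.1461]
orientation: [-3.141, -0.001, 0.002]
wrist_force: [-0.3, 0.0, -1.9]
finger_gap: 0.0575
```

```bash
cat > m.py <<'E'
from h import *
s=env.get_state(); print(s["tool_pos"].round(4),s["orientation"].round(4),s["finger_gap"])
for n in ("scene","side","wrist"):
    p,X,c=cloud(n); cv2.imwrite(f"pics/c_{n}_{s['time']:.0f}.png",p[:,:,::-1]); x,y,z=np.moveaxis(X,-1,0)
    hsv=cv2.cvtColor(p,cv2.COLOR_RGB2HSV); H,S,V=[hsv[...,i].astype(int) for i in range(3)]
    def comp(m,nm,mn=40):
        k,l,st,_=cv2.connectedComponentsWithStats((m&(x>.35)&(x<.68)&(y<.2)&(y>-.4)).astype(np.uint8))
        for i in range(1,k):
            if st[i,4]>mn:
                P=X[l==i]; (a,b),r=cv2.minEnclosingCircle((P[:,:2]*1000).astype(np.float32)); print(n,nm,st[i,4],round(a,1),round(b,1),round(r,1),'ztop %.4f'%np.percentile(P[:,2],95))
    comp((H>15)&(H<26)&(S>140)&(V>80)&(z>.08)&(z<.2),'knob')
    comp((H>95)&(H<108)&(S>80)&(z>.075),'cup'); 
    comp((H>14)&(H<22)&(S>100)&(S<150)&(z>.08),'tumbler')
E
python3 m.py
```

```text
[0.5303 0.0397 0.1461] [-3.1414e+00 -1.2000e-03  2.1000e-03] 0.05751422556448532
scene knob 113 524.1 41.4 14.3 ztop 0.1835
scene cup 446 424.7 -296.4 29.2 ztop 0.0865
scene tumbler 591 606.4 -311.9 29.8 ztop 0.0908
side cup 390 422.2 -299.5 29.1 ztop 0.0865
side tumbler 332 604.7 -315.1 29.0 ztop 0.0901
wrist knob 1487 524.3 40.3 14.3 ztop 0.1826
wrist cup 228 440.6 -280.3 15.7 ztop 0.0853
wrist tumbler 77 534.5 40.0 4.5 ztop 0.1817
wrist tumbler 509 554.5 70.6 9.0 ztop 0.2458
wrist tumbler 489 555.5 10.6 8.3 ztop 0.2457
wrist tumbler 3032 528.3 18.6 52.4 ztop 0.2539
```

send_rows(commands=[[[0.013,-0.025,0.15,0,0,0],[0.013,-0.025,0.35,0,0,0],[0.013,-0.025,0.55,0,0,0],[0.013,-0.025,0.7,0,0,0],[0.013,-0.025,0.7,0,0,0]]])

```text
time: 44.2
tool_pos: [0.5295, 0.0424, 0.0732]
orientation: [3.141, 0.004, 0.002]
wrist_force: [-1.3, -0.7, -2.7]
finger_gap: 0.0574
```

send_rows(commands=[[[0,0,0,0,0,0],[0,0,0.05,0,0,0],[0,0,0.1,0,0,0],[0,0,0.1,0,0,0],[0,0,0.1,0,0,0]]])

```text
time: 44.7
tool_pos: [0.5312, 0.0423, 0.0655]
orientation: [-3.141, -0.0, 0.002]
wrist_force: [0.2, -0.3, -1.5]
finger_gap: 0.0571
```

send_rows(commands=[[[0,0,0,0,0,0],[0,0,0,0,0,0]]])

```text
time: 44.9
tool_pos: [0.5313, 0.0422, 0.0656]
orientation: [-3.142, -0.0, 0.002]
wrist_force: [0.5, 0.2, -2.2]
finger_gap: 0.0576
```

send_rows(commands=[[[0,0,0.01,0,0,0],[0,0,0.01,0,0,0],[0,0,0.01,0,0,0],[0,0,0.01,0,0,0]]], hand=0.65)

```text
time: 45.3
tool_pos: [0.5312, 0.0422, 0.0646]
orientation: [-3.142, -0.0, 0.002]
wrist_force: [-0.7, 0.7, 0.2]
finger_gap: 0.0774
```

send_rows(commands=[[[0,0,-0.1,0,0,0],[0,0,-0.25,0,0,0],[0,0,-0.45,0,0,0],[0,0,-0.7,0,0,0]]])

```text
time: 45.7
tool_pos: [0.5309, 0.042, 0.136]
orientation: [3.141, 0.0, 0.002]
wrist_force: [0.8, 0.2, 0.2]
finger_gap: 0.0774
```

send_rows(commands=[[[0,0,-0.25,0,0,0],[0,0,-0.48,0,0,0],[0,0,-0.65,0,0,0],[0,0,-0.65,0,0,0]]])

```text
time: 46.1
tool_pos: [0.5327, 0.0418, 0.2026]
orientation: [-3.141, -0.005, 0.002]
wrist_force: [-0.2, -0.3, 0.2]
finger_gap: 0.0774
```

send_rows(commands=[[[0,0,0,0,0,-0.022],[0,0,0,0,0,-0.045],[0,0,0,0,0,-0.067],[0,0,0,0,0,-0.09]]], hand=0.8)

```text
time: 46.5
tool_pos: [0.5306, 0.0422, 0.1992]
orientation: [-3.141, 0.001, 0.573]
wrist_force: [-1.4, -0.0, -0.2]
finger_gap: 0.0841
```

send_rows(commands=[[[0,0,0,0,0,-0.022],[0,0,0,0,0,-0.045],[0,0,0,0,0,-0.067],[0,0,0,0,0,-0.09]]])

```text
time: 46.9
tool_pos: [0.5306, 0.0421, 0.1992]
orientation: [-3.141, 0.001, 1.139]
wrist_force: [0.0, -0.4, -0.8]
finger_gap: 0.0845
```

send_rows(commands=[[[0,0,0,0,0,-0.022],[0,0,0,0,0,-0.045],[0,0,0,0,0,-0.07],[0,0,0,0,0,-0.07]]])

```text
time: 47.3
tool_pos: [0.5306, 0.0421, 0.1993]
orientation: [-3.141, -0.0, 1.573]
wrist_force: [-0.3, 0.0, -0.3]
finger_gap: 0.0846
```

send_rows(commands=[[[-0.25,0.05,0,0,0,0],[-0.57,0.12,0,0,0,0],[-0.89,0.185,0,0,0,0]]])

```text
time: 47.6
tool_pos: [0.5497, -0.0474, 0.1992]
orientation: [-3.141, -0.0, 1.57]
wrist_force: [0.4, -0.1, -0.6]
finger_gap: 0.0846
```

send_rows(commands=[[[-0.3,0.06,0,0,0,0],[-0.6,0.12,0,0,0,0],[-0.89,0.185,0,0,0,0]]])

```text
time: 47.9
tool_pos: [0.5682, -0.137, 0.1991]
orientation: [-3.141, 0.0, 1.569]
wrist_force: [0.3, -0.2, -0.7]
finger_gap: 0.0844
```

send_rows(commands=[[[-0.3,0.06,0,0,0,0],[-0.6,0.12,0,0,0,0],[-0.89,0.185,0,0,0,0]]])

```text
time: 48.2
tool_pos: [0.5869, -0.2259, 0.1991]
orientation: [-3.141, -0.0, 1.569]
wrist_force: [0.6, 0.3, 0.2]
finger_gap: 0.0842
```

send_rows(commands=[[[-0.3,0.06,0,0,0,0],[-0.6,0.12,0,0,0,0],[-0.8,0.17,0,0,0,0],[-0.88,0.185,0,0,0,0],[-0.88,0.185,0,0,0,0]]])

```text
time: 48.7
tool_pos: [0.6052, -0.3135, 0.1989]
orientation: [-3.141, 0.0, 1.569]
wrist_force: [-0.3, -0.1, 0.2]
finger_gap: 0.0845
```

send_rows(commands=[[[0,0,0,0,0,0],[0,0,0,0,0,0],[0,0,0,0,0,0]]])

```text
time: 49.0
tool_pos: [0.6061, -0.3111, 0.1996]
orientation: [3.142, -0.001, 1.574]
wrist_force: [0.3, 0.0, 0.4]
finger_gap: 0.0845
```

```bash
python3 m.py
```

```text
[ 0.6061 -0.3111  0.1996] [ 3.1416e+00 -8.0000e-04  1.5742e+00] 0.08446390636770727
scene knob 106 524.1 43.8 15.0 ztop 0.1022
scene cup 437 424.0 -297.9 29.8 ztop 0.0866
scene tumbler 582 617.5 -308.5 40.8 ztop 0.0907
side knob 62 534.5 45.5 15.4 ztop 0.1017
side cup 383 422.0 -299.3 29.0 ztop 0.0860
side tumbler 332 604.7 -314.8 29.1 ztop 0.0900
wrist cup 1232 424.1 -296.9 28.9 ztop 0.0860
wrist tumbler 1401 606.4 -312.5 28.9 ztop 0.0901
wrist tumbler 521 563.1 -287.5 8.5 ztop 0.2995
wrist tumbler 526 650.5 -286.5 7.9 ztop 0.2996
wrist tumbler 2491 634.7 -293.3 38.3 ztop 0.3078
```

send_rows(commands=[[[-0.02,0,0.15,0,0,0],[-0.02,0,0.3,0,0,0],[-0.02,0,0.5,0,0,0],[-0.02,0,0.75,0,0,0]]])

```text
time: 49.55
tool_pos: [0.6056, -0.3146, 0.1228]
orientation: [-3.141, -0.0, 1.572]
wrist_force: [0.6, -0.8, -0.6]
finger_gap: 0.0846
```

send_rows(commands=[[[0,0,0.2,0,0,0],[0,0,0.4,0,0,0],[0,0,0.57,0,0,0],[0,0,0.68,0,0,0],[0,0,0.68,0,0,0]]])

```text
time: 50.05
tool_pos: [0.6045, -0.314, 0.0541]
orientation: [-3.138, -0.002, 1.573]
wrist_force: [0.6, -0.1, -0.6]
finger_gap: 0.0846
```

send_rows(commands=[[[0,0,0,0,0,0],[0,0,0,0,0,0],[0,0,0,0,0,0],[0,0,0,0,0,0],[0,0,0,0,0,0]]], hand=-1, newtons=20)

```text
time: 50.55
tool_pos: [0.6063, -0.3148, 0.0574]
orientation: [3.141, 0.0, 1.573]
wrist_force: [-1.0, 0.6, 4.7]
finger_gap: 0.0576
```

send_rows(commands=[[[0,0,0,0,0,0],[0,0,0,0,0,0]]])

```text
time: 50.75
tool_pos: [0.6063, -0.3149, 0.0573]
orientation: [3.141, 0.0, 1.573]
wrist_force: [-1.0, 0.9, 5.4]
finger_gap: 0.0577
```

send_rows(commands=[[[0,0,-0.1,0,0,0],[0,0,-0.25,0,0,0],[0,0,-0.45,0,0,0],[0,0,-0.7,0,0,0]]])

```text
time: 51.15
tool_pos: [0.6053, -0.3143, 0.1271]
orientation: [-3.14, -0.001, 1.573]
wrist_force: [0.2, -0.3, -1.7]
finger_gap: 0.0575
```

send_rows(commands=[[[0,0,-0.25,0,0,0],[0,0,-0.5,0,0,0],[0,0,-0.68,0,0,0],[0,0,-0.8,0,0,0]]])

```text
time: 51.55
tool_pos: [0.6063, -0.315, 0.209]
orientation: [3.139, 0.001, 1.573]
wrist_force: [-0.7, -0.3, -1.5]
finger_gap: 0.0579
```

send_rows(commands=[[[0.15,0,0,0,0,0],[0.4,0,0,0,0,0],[0.65,0,0,0,0,0],[0.91,0,0,0,0,0]]])

```text
time: 51.95
tool_pos: [0.6048, -0.221, 0.2052]
orientation: [-3.139, -0.002, 1.573]
wrist_force: [0.0, 0.8, -1.2]
finger_gap: 0.0578
```

send_rows(commands=[[[0.22,0,0,0,0,0],[0.45,0,0,0,0,0],[0.68,0,0,0,0,0],[0.91,0,0,0,0,0]]])

```text
time: 52.35
tool_pos: [0.6044, -0.1298, 0.2052]
orientation: [-3.139, -0.001, 1.574]
wrist_force: [0.2, 0.7, -1.3]
finger_gap: 0.0573
```

send_rows(commands=[[[0.22,0,0,0,0,0],[0.45,0,0,0,0,0],[0.7,0,0,0,0,0],[0.91,0,0,0,0,0],[0.91,0,0,0,0,0]]])

```text
time: 52.85
tool_pos: [0.6043, -0.0356, 0.205]
orientation: [-3.139, -0.004, 1.579]
wrist_force: [0.8, 0.1, -1.9]
finger_gap: 0.0572
```

send_rows(commands=[[[0,0,0.2,0,0,0],[0,0,0.4,0,0,0],[0,0,0.55,0,0,0],[0,0,0.6,0,0,0],[0,0,0.6,0,0,0]]])

```text
time: 53.35
tool_pos: [0.6043, -0.042, 0.1455]
orientation: [-3.139, 0.0, 1.572]
wrist_force: [-0.2, 0.8, -1.8]
finger_gap: 0.0575
```

send_rows(commands=[[[0,0,0,0,0,0],[0,0,0,0,0,0],[0,0,0,0,0,0]]])

```text
time: 53.65
tool_pos: [0.6057, -0.0417, 0.1472]
orientation: [3.14, -0.0, 1.573]
wrist_force: [0.3, 0.2, -1.1]
finger_gap: 0.0575
```

```bash
python3 m.py
```

```text
[ 0.6057 -0.0417  0.1472] [ 3.1403 -0.      1.5727] 0.05745411493992247
scene knob 112 524.8 44.1 15.2 ztop 0.1018
scene cup 448 424.5 -295.8 29.0 ztop 0.0865
scene tumbler 76 580.7 -34.9 12.9 ztop 0.1806
scene tumbler 197 618.7 -39.5 25.8 ztop 0.1216
side knob 60 532.5 45.4 14.6 ztop 0.1025
side cup 394 422.2 -299.1 29.2 ztop 0.0860
side tumbler 1147 597.7 -47.3 37.6 ztop 0.1780
wrist knob 728 527.4 43.7 12.1 ztop 0.1013
wrist tumbler 16431 606.4 -40.1 29.6 ztop 0.1790
wrist tumbler 474 576.5 -16.6 8.3 ztop 0.2469
wrist tumbler 523 636.3 -16.9 8.7 ztop 0.2469
wrist tumbler 2932 627.3 -44.1 51.8 ztop 0.2551
```

send_rows(commands=[[[0.005,-0.01,0.15,0,0,0],[0.005,-0.01,0.35,0,0,0],[0.005,-0.01,0.55,0,0,0],[0.005,-0.01,0.66,0,0,0],[0.005,-0.01,0.66,0,0,0]]])

```text
time: 54.3
tool_pos: [0.6032, -0.041, 0.0791]
orientation: [-3.139, -0.0, 1.573]
wrist_force: [0.2, -0.1, -1.8]
finger_gap: 0.0573
```

send_rows(commands=[[[0,0,0,0,0,0],[0,0,0.05,0,0,0],[0,0,0.1,0,0,0],[0,0,0.1,0,0,0],[0,0,0.1,0,0,0]]])

```text
time: 54.8
tool_pos: [0.6042, -0.0411, 0.0705]
orientation: [-3.141, -0.0, 1.573]
wrist_force: [0.0, 0.6, -2.4]
finger_gap: 0.0581
```

send_rows(commands=[[[0,0,0,0,0,0],[0,0,0,0,0,0]]])

```text
time: 55.0
tool_pos: [0.6042, -0.0411, 0.0705]
orientation: [-3.141, -0.0, 1.573]
wrist_force: [0.5, -0.1, -0.8]
finger_gap: 0.0577
```

send_rows(commands=[[[0,0,0.01,0,0,0],[0,0,0.01,0,0,0],[0,0,0.01,0,0,0],[0,0,0.01,0,0,0]]], hand=0.65)

```text
time: 55.4
tool_pos: [0.6044, -0.0412, 0.0696]
orientation: [3.141, -0.0, 1.573]
wrist_force: [0.1, -0.0, -0.1]
finger_gap: 0.0777
```

send_rows(commands=[[[0,0,-0.1,0,0,0],[0,0,-0.25,0,0,0],[0,0,-0.45,0,0,0],[0,0,-0.7,0,0,0]]])

```text
time: 55.8
tool_pos: [0.6041, -0.0412, 0.141]
orientation: [-3.141, 0.0, 1.573]
wrist_force: [-0.1, -0.2, 0.3]
finger_gap: 0.0777
```

send_rows(commands=[[[0,0,-0.25,0,0,0],[0,0,-0.48,0,0,0],[0,0,-0.6,0,0,0],[0,0,-0.6,0,0,0]]], hand=0.8)

```text
time: 56.2
tool_pos: [0.6056, -0.0413, 0.202]
orientation: [3.137, 0.0, 1.573]
wrist_force: [-0.0, 0.4, 0.1]
finger_gap: 0.0846
```

send_rows(commands=[[[-0.25,-0.18,0,0,0,0],[-0.55,-0.39,0,0,0,0],[-0.86,-0.61,0,0,0,0]]])

```text
time: 56.5
tool_pos: [0.5422, -0.1274, 0.1984]
orientation: [-3.14, -0.0, 1.574]
wrist_force: [0.4, 0.0, 0.0]
finger_gap: 0.0848
```

send_rows(commands=[[[-0.28,-0.2,0,0,0,0],[-0.57,-0.4,0,0,0,0],[-0.86,-0.61,0,0,0,0]]])

```text
time: 56.8
tool_pos: [0.4811, -0.214, 0.1986]
orientation: [-3.14, -0.001, 1.573]
wrist_force: [-0.2, -0.3, -1.1]
finger_gap: 0.0847
```

send_rows(commands=[[[-0.28,-0.2,0,0,0,0],[-0.57,-0.4,0,0,0,0],[-0.8,-0.56,0,0,0,0],[-0.86,-0.61,0,0,0,0],[-0.86,-0.61,0,0,0,0]]])

```text
time: 57.3
tool_pos: [0.4209, -0.2998, 0.1989]
orientation: [-3.14, -0.001, 1.57]
wrist_force: [1.0, 0.4, -0.9]
finger_gap: 0.0843
```

send_rows(commands=[[[0,0,0,0,0,0],[0,0,0,0,0,0],[0,0,0,0,0,0]]])

```text
time: 57.6
tool_pos: [0.4227, -0.2982, 0.1993]
orientation: [3.142, -0.001, 1.575]
wrist_force: [0.1, 1.3, 0.2]
finger_gap: 0.0846
```

```bash
python3 m.py
```

```text
[ 0.4227 -0.2982  0.1993] [ 3.1415e+00 -6.0000e-04  1.5753e+00] 0.08464608247729553
scene knob 105 524.3 43.7 14.7 ztop 0.1019
scene cup 449 424.1 -296.0 29.6 ztop 0.0867
scene tumbler 792 604.9 -39.2 29.7 ztop 0.1036
side knob 42 592.4 -63.2 12.8 ztop 0.1010
side cup 389 421.9 -298.8 29.1 ztop 0.0861
side tumbler 481 603.8 -41.4 30.5 ztop 0.1027
wrist cup 1351 423.1 -297.0 28.9 ztop 0.0861
wrist tumbler 489 379.8 -273.8 8.0 ztop 0.2993
wrist tumbler 534 466.2 -273.3 7.9 ztop 0.2992
wrist tumbler 2423 450.7 -280.1 37.9 ztop 0.3074
```

send_rows(commands=[[[0.01,0,0.15,0,0,0],[0.01,0,0.3,0,0,0],[0.01,0,0.5,0,0,0],[0.01,0,0.75,0,0,0]]])

```text
time: 58.15
tool_pos: [0.4227, -0.2987, 0.1244]
orientation: [3.14, 0.001, 1.573]
wrist_force: [-0.4, -0.8, 0.2]
finger_gap: 0.0845
```

send_rows(commands=[[[0,0,0.2,0,0,0],[0,0,0.4,0,0,0],[0,0,0.57,0,0,0],[0,0,0.7,0,0,0],[0,0,0.7,0,0,0]]])

```text
time: 58.65
tool_pos: [0.4211, -0.2978, 0.0531]
orientation: [-3.139, -0.002, 1.573]
wrist_force: [0.1, -0.1, 0.3]
finger_gap: 0.0844
```

send_rows(commands=[[[0,0,0,0,0,0],[0,0,0,0,0,0],[0,0,0,0,0,0],[0,0,0,0,0,0],[0,0,0,0,0,0]]], hand=-1, newtons=25)

```text
time: 59.15
tool_pos: [0.4224, -0.2987, 0.0551]
orientation: [3.14, 0.001, 1.573]
wrist_force: [0.4, 0.2, 5.0]
finger_gap: 0.0586
```

send_rows(commands=[[[0,0,0,0,0,0],[0,0,0,0,0,0]]])

```text
time: 59.35
tool_pos: [0.4224, -0.2987, 0.0551]
orientation: [3.14, 0.001, 1.573]
wrist_force: [-0.1, 0.2, 6.0]
finger_gap: 0.0591
```

send_rows(commands=[[[0,0,-0.1,0,0,0],[0,0,-0.25,0,0,0],[0,0,-0.45,0,0,0],[0,0,-0.75,0,0,0]]])

```text
time: 59.75
tool_pos: [0.4205, -0.2976, 0.1294]
orientation: [-3.138, -0.002, 1.573]
wrist_force: [0.2, 0.1, -2.7]
finger_gap: 0.0588
```

send_rows(commands=[[[0,0,-0.25,0,0,0],[0,0,-0.5,0,0,0],[0,0,-0.68,0,0,0],[0,0,-0.8,0,0,0]]])

```text
time: 60.15
tool_pos: [0.4217, -0.2985, 0.211]
orientation: [3.141, 0.0, 1.573]
wrist_force: [0.2, 0.9, -3.0]
finger_gap: 0.0589
```

send_rows(commands=[[[0.15,0.07,0,0,0,0],[0.35,0.15,0,0,0,0],[0.58,0.25,0,0,0,0],[0.83,0.363,0,0,0,0]]])

```text
time: 60.55
tool_pos: [0.4574, -0.2147, 0.2093]
orientation: [-3.14, -0.0, 1.572]
wrist_force: [0.9, 0.6, -1.9]
finger_gap: 0.0584
```

send_rows(commands=[[[0.22,0.09,0,0,0,0],[0.42,0.18,0,0,0,0],[0.62,0.27,0,0,0,0],[0.83,0.363,0,0,0,0]]])

```text
time: 60.95
tool_pos: [0.4937, -0.1314, 0.2092]
orientation: [-3.14, -0.0, 1.573]
wrist_force: [0.5, -1.2, -2.2]
finger_gap: 0.0584
```

send_rows(commands=[[[0.22,0.09,0,0,0,0],[0.42,0.18,0,0,0,0],[0.62,0.27,0,0,0,0],[0.83,0.363,0,0,0,0]]])

```text
time: 61.35
tool_pos: [0.5297, -0.0484, 0.2091]
orientation: [-3.14, 0.0, 1.573]
wrist_force: [-0.2, 0.3, -1.8]
finger_gap: 0.0586
```

send_rows(commands=[[[0.22,0.09,0,0,0,0],[0.42,0.18,0,0,0,0],[0.62,0.27,0,0,0,0],[0.83,0.363,0,0,0,0]]])

```text
time: 61.75
tool_pos: [0.5659, 0.0345, 0.2091]
orientation: [-3.14, 0.0, 1.573]
wrist_force: [0.7, -0.0, -2.7]
finger_gap: 0.059
```

send_rows(commands=[[[0.22,0.09,0,0,0,0],[0.42,0.18,0,0,0,0],[0.62,0.27,0,0,0,0],[0.83,0.363,0,0,0,0],[0.83,0.363,0,0,0,0]]])

```text
time: 62.25
tool_pos: [0.6025, 0.1212, 0.2085]
orientation: [-3.141, -0.002, 1.578]
wrist_force: [-0.1, -0.7, -2.6]
finger_gap: 0.0588
```

send_rows(commands=[[[0,0,0.2,0,0,0],[0,0,0.4,0,0,0],[0,0,0.55,0,0,0],[0,0,0.6,0,0,0],[0,0,0.6,0,0,0]]])

```text
time: 62.75
tool_pos: [0.6015, 0.116, 0.1487]
orientation: [-3.139, 0.001, 1.572]
wrist_force: [-0.5, -0.4, -2.4]
finger_gap: 0.0588
```

send_rows(commands=[[[0,0,0,0,0,0],[0,0,0,0,0,0],[0,0,0,0,0,0]]])

```text
time: 63.05
tool_pos: [0.6029, 0.1169, 0.1502]
orientation: [3.14, -0.0, 1.573]
wrist_force: [0.3, -0.1, -2.1]
finger_gap: 0.0586
```

```bash
python3 m.py
```

```text
[0.6029 0.1169 0.1502] [ 3.1404e+00 -3.0000e-04  1.5727e+00] 0.058616931128626926
scene knob 97 525.2 41.8 13.9 ztop 0.1022
scene cup 1057 616.1 106.8 43.5 ztop 0.1806
scene tumbler 789 604.7 -39.0 29.7 ztop 0.1037
side cup 1161 603.5 115.0 31.1 ztop 0.1787
side tumbler 462 602.4 -40.8 30.5 ztop 0.1028
wrist cup 15709 603.6 118.0 30.1 ztop 0.1802
wrist tumbler 377 573.4 144.8 4.9 ztop 0.2498
wrist tumbler 461 633.8 141.1 9.0 ztop 0.2497
wrist tumbler 80 573.1 136.6 3.9 ztop 0.2491
wrist tumbler 4274 615.3 42.5 104.2 ztop 0.2578
```

send_rows(commands=[[[0,0.008,0.15,0,0,0],[0,0.008,0.35,0,0,0],[0,0.008,0.55,0,0,0],[0,0.008,0.7,0,0,0],[0,0.008,0.7,0,0,0]]])

```text
time: 63.7
tool_pos: [0.6013, 0.1166, 0.0766]
orientation: [-3.137, 0.001, 1.573]
wrist_force: [0.0, -0.5, -3.1]
finger_gap: 0.0585
```

send_rows(commands=[[[0,0,0,0,0,0],[0,0,0.05,0,0,0],[0,0,0.11,0,0,0],[0,0,0.11,0,0,0],[0,0,0.11,0,0,0]]])

```text
time: 64.2
tool_pos: [0.6032, 0.1169, 0.0686]
orientation: [-3.141, -0.0, 1.573]
wrist_force: [0.1, -0.2, -1.9]
finger_gap: 0.0588
```

send_rows(commands=[[[0,0,0,0,0,0],[0,0,0,0,0,0]]])

```text
time: 64.4
tool_pos: [0.6033, 0.1169, 0.0686]
orientation: [3.142, -0.0, 1.573]
wrist_force: [0.7, -0.7, -2.2]
finger_gap: 0.0584
```

send_rows(commands=[[[0,0,0.01,0,0,0],[0,0,0.01,0,0,0],[0,0,0.01,0,0,0],[0,0,0.01,0,0,0]]], hand=0.65)

```text
time: 64.8
tool_pos: [0.6035, 0.1169, 0.0676]
orientation: [3.141, -0.0, 1.573]
wrist_force: [0.0, -0.2, 0.2]
finger_gap: 0.0773
```

send_rows(commands=[[[0,0,-0.1,0,0,0],[0,0,-0.25,0,0,0],[0,0,-0.45,0,0,0],[0,0,-0.7,0,0,0]]])

```text
time: 65.2
tool_pos: [0.6031, 0.1168, 0.1389]
orientation: [-3.141, 0.0, 1.573]
wrist_force: [0.5, 0.0, -0.1]
finger_gap: 0.0774
```

send_rows(commands=[[[0,0,-0.25,0,0,0],[0,0,-0.48,0,0,0],[0,0,-0.75,0,0,0],[0,0,-0.95,0,0,0]]])

```text
time: 65.6
tool_pos: [0.604, 0.1167, 0.2358]
orientation: [3.138, -0.001, 1.572]
wrist_force: [-0.3, 0.7, -0.2]
finger_gap: 0.0778
```

send_rows(commands=[[[-0.3,-0.07,-0.1,0,0,0],[-0.6,-0.13,-0.2,0,0,0],[-0.8,-0.2,-0.3,0,0,0],[-0.8,-0.2,-0.3,0,0,0],[-0.8,-0.2,-0.3,0,0,0]]])

```text
time: 66.1
tool_pos: [0.5836, 0.0375, 0.2632]
orientation: [3.141, -0.001, 1.572]
wrist_force: [-0.6, 0.6, -0.2]
finger_gap: 0.0772
```

send_rows(commands=[[[0,0,0,0,0,0],[0,0,0,0,0,0]]])

```text
time: 66.3
tool_pos: [0.5833, 0.0386, 0.2618]
orientation: [-3.14, -0.001, 1.575]
wrist_force: [0.7, 0.2, 1.0]
finger_gap: 0.0774
```

```bash
python3 m.py; python3 - <<'E'
from h import *
p,X,c=cloud("wrist"); cv2.imwrite("pics/w9.png",p[:,:,::-1]); x,y,z=np.moveaxis(X,-1,0)
for lo,hi,nm in ((.083,.088,'lid'),(.096,.108,'tops')):
    k,l,st,_=cv2.connectedComponentsWithStats(((z>lo)&(z<hi)&(abs(x-.56)<.12)&(abs(y-.04)<.15)).astype(np.uint8))
    for i in range(1,k):
        if st[i,4]>150: print(nm,st[i,4],cv2.minEnclosingCircle((X[l==i][:,:2]*1000).astype(np.float32)))
E
```

```text
[0.5833 0.0386 0.2618] [-3.1405e+00 -6.0000e-04  1.5752e+00] 0.07741935962001555
scene knob 109 524.9 44.9 14.6 ztop 0.1022
scene cup 722 605.4 117.7 29.0 ztop 0.0994
scene tumbler 51 553.1 14.4 12.5 ztop 0.3636
scene tumbler 791 605.1 -38.7 29.7 ztop 0.1035
side knob 58 533.9 46.9 16.8 ztop 0.1019
side cup 442 602.4 116.1 29.9 ztop 0.0984
side tumbler 452 604.1 -41.8 31.1 ztop 0.1025
wrist knob 327 529.1 40.8 11.3 ztop 0.1012
wrist cup 953 603.9 118.1 28.1 ztop 0.0992
wrist tumbler 1528 604.7 -38.8 29.0 ztop 0.1030
wrist tumbler 505 624.0 63.2 7.9 ztop 0.3616
wrist tumbler 513 544.2 62.5 8.8 ztop 0.3616
wrist tumbler 2446 613.6 51.5 43.8 ztop 0.3699
lid 2478 ((530.307373046875, 42.76708221435547), 29.186729431152344)
tops 867 ((604.1492309570312, 118.50812530517578), 29.25253677368164)
tops 308 ((530.3928833007812, 42.96378707885742), 9.082778930664062)
tops 902 ((604.099853515625, -39.28468322753906), 29.576719284057617)
```

View pics/w9.png

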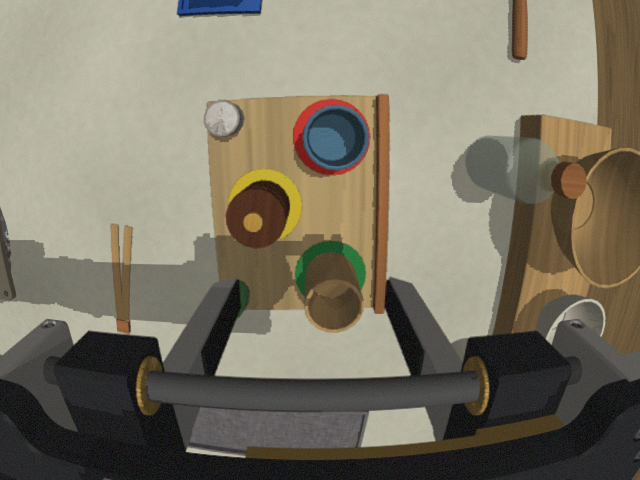

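```bash
python3 - <<'E'
from h import *
p,X,c=cloud("scene"); cv2.imwrite("pics/s9.png",p[:,:,::-1]); x,y,z=np.moveaxis(X,-1,0)
for nm,lo,hi,cx,cy in (("vase",.09,.1,.492,-.064),("box",.053,.065,.48,.316)):
    m=(z>lo)&(z<hi)&(abs(x-cx)<.06)&(abs(y-cy)<.06) if nm=="box" else (z>lo)&(z<hi)&(abs(x-cx)<.04)&(abs(y-cy)<.04)
    print(nm,m.sum(),X[m].mean(0).round(4) if m.any() else None)
print(env.get_state()["time"])
env.close_job()
E
```

```text
vase 100 [ 0.4929 -0.0629  0.0968]
box 523 [0.4799 0.3163 0.0584]
66.55
the job is handed in; nothing more can be done
```

View pics/s9.png

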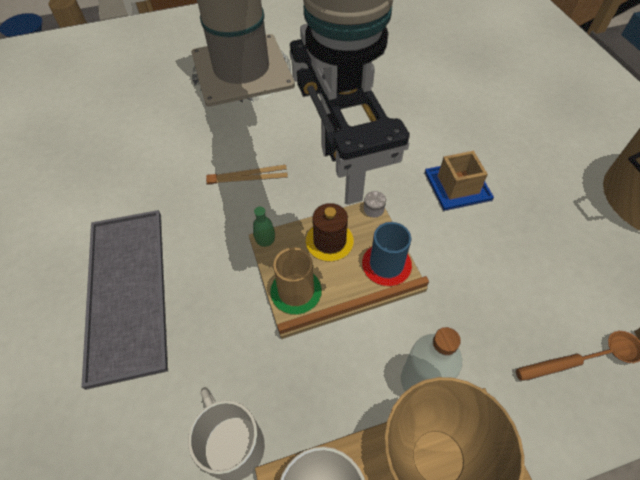

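The job is done and handed in at 66.5 s of the 144 s allowed. I moved the tumbler, cup and canister to the grey tray and set the box in the blue tray. Then I put the canister back on yellow, the tumbler on green and the cup on red.

Last checks:
- **Vessels:** all three stand upright, within about 1 mm of their coaster centres in the closing wrist view. The side camera was off by up to about 2.5 mm.
- **Box:** it lies flat in the blue tray. Its top edge is at about 58 mm, against the 59 mm expected.
- **Vase:** it was not moved, with its top still at about (0.493, -0.063).
- **Forces:** the highest wrist reading at the end of a move was about 6 N.
- **Robot:** the gripper was empty and raised clear of everything at hand-in.

No check failed. The scene and side cameras disagreed by up to 6 mm on where the blue tray is, but the box sits well inside it.

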